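# Seat a board carrier on its three-ball mount and clamp it with the sprung swing clamp

## Robot

A 6-joint arm with a two-finger parallel gripper is mounted at the origin on a cart in front of the work surface, level with it; the furniture and walls round the work are solid. World frame = base frame: x ahead of the robot, y to its left, z up, the work surface at z = 0. Lengths are in m, angles in rad, forces in N, time in s.
With the tool pointing down it reaches from about 0.375 to 0.9 m from the base axis. Payload 3.1 kg.
Tool frame: the origin (TCP) lies at the very end of the fingers, on their centre line; the grasp point (between the pads) lies 19 mm behind it; z points along the fingers, x is the direction in which the jaws open and shut, and the axes are right-handed (so a half turn about z gives the same grasp; the last joint's range is limited). The gripper opens to 87 mm and grips with 3 to 60 N. Pads are 19 mm wide; open, the fingers measure 117 mm over their backs; the gripper's body (75 mm by 190 mm) begins 51 mm behind the grasp point.
Start: joints at [-1.474, 0.527, 1.433, -0, 1.181, -0.178], TCP at [0.17, -0.601, 0.223] pointing down, gripper open.
Joint ranges: [-3.08, 3.08], [-0.75, 2.2], [0.22, 2.44], [-1.43, 4.57], [0, 2.65], [-2.85, 2.85]. Speed limits (rad/s): [2.79, 2.79, 3.14, 3.14, 3.14, 3.14].

## Interface

Orientations are given as a unit quaternion [x, y, z, w].
In Python, from station import robot gives the robot as it stands.
- The arm moves only by the tool apply_moves, never from a script. Its argument "steps" is a list of rows, each an object of numbers: "x", "y", "z": the shift along the tool's x, y, z in mm; "ax", "ay", "az": the turn, a rotation vector about the tool's x, y, z in degrees. In form: [{"x": .., "y": .., "z": .., "ax": .., "ay": .., "az": ..}, ...]. A call has 1 to 8 rows; each row is the pose to reach, as a shift and turn from the pose measured when the call began, along the tool's axes at that moment; what a row does not reach only later rows make up. A row lasts 1/8 s, in which the tool goes at most 62.5 mm and 10.7 degrees, less where a joint would pass 70% of its speed; a pose out of reach is approached as far as the arm can. A call with a gripper value outside its range is refused whole. "claw" is the finger opening in mm, from 0 to 87, set as the call begins (left out, the last holds). The fingers move at their own pace and stop on an object; "squeeze" is the grip in N (left out, the last holds). Time passes only in rows, so rows that repeat a pose let the fingers close. It gives the time, the measured TCP pose, the force and the opening at its end, in the units of the state.
- robot.get_state(): the state, without advancing time (a new reading comes with each control period).
- robot.snapshot(name): name is "scene" or "side" or "wrist"; returns a dict with "pixels" (400x640x3 uint8, blue, green, red), "fx", "fy", "cx", "cy" (pixels), "camera_from_world" (4x4, takes a point from world to camera coordinates). Camera axes: x right, y down, z forward; pixel columns grow to the right and rows downward; lengths in m; the calibration is good to about 2 mm. A picture is of the moment at which its call begins. There is no depth.
- robot.finish_job(): hands the job in, once; it reports no verdict.
Trained networks look in a picture, given as the dict that the camera call returned (one of the last four; its "shot" number tells which), for a name from the list of things; names that differ only in an ending like _2 or _b are one class to them, and where a whole thing is asked for, a point or a joint stands for the part that bears it (a point fixed in the world has none). Each returns a list of dicts, best first, with "p" (0 to 1); they miss things now and then, are a little off and sometimes report something else, mostly with a low value. They report only what shows in the picture. A call takes as long as a camera call.
- robot.recognise(picture, label): "at" ([column, row] in pixels, amid what is visible of it).
- robot.cut_out(picture, label): "pixels" (400x640 bool, what is visible of it) and "at" ([column, row] in pixels, amid what is visible of it).
- robot.landmark_of(picture, label): "at" ([column, row] in pixels: a listed point, or the origin of a listed thing).
The state is a dict: "time_s": time; "joint_positions": joint angles; "joint_vel": joint speeds; "tau": joint torques, N m; "position": TCP position; "ee_rot": TCP orientation; "force": force on the tool from outside, world axes, zero at the start; "ft_torque": the same for the moment, N m; "opening": opening from 0.0 (shut) to 1.0 (fully open).
Only numpy, scipy, OpenCV 4.12 (cv2) and the standard library are available. Lean on these libraries where they do the work, as an engineer would, in place of code of your own. Each camera call takes 0.05 s, during which the arm holds its last target.

## Task

Lift the board carrier by its black grip and seat it fully home on the three steel balls of the sloping blue mount, its narrow tongue toward the clamp post, and let go of it. Then pull the clamp's black knob straight out along its stem until the red ring shows clear of the sleeve, turn it so that the arm points straight down the middle of the carrier, and let it back down so that its spring presses the red pad on the carrier's brass button and holds the carrier home. Do not push the other things on the bench around.

Things in the scene. Friction and masses are not known exactly. Their poses are not given: they have to be found in the camera images.
- carrier_grip (a point): In the black upright grip rib of the loose board carrier (0.35 kg), 22 mm above the plate's top. Rib: 32 mm along x, 14 mm along y, its top 12 mm above this point. Carrier axes: z up out of the plate, x toward its narrow tongue, y across. The carrier starts flat on the bench; its feet (brass V blocks under it, at x,y = 50,0; -45,45; -45,-45 mm) end 44 mm below this point.
- carrier_tongue (a point): Middle of the end edge of the carrier's narrow tongue, at the plate's top: 70 mm along x from carrier_grip, 22 mm lower. The carrier is a T-shaped aluminium plate 6 mm thick: wide part 126 mm across from x=-72 to x=+20 mm, then the tongue, 42 mm wide, to x=+70 mm. A circuit board 15 mm high lies across the wide end (x=-65 to -35 mm).
- carrier_button (a point): Top centre of the round brass button (18 mm across, 3 mm high) on the carrier's plate, 32 mm along the carrier's x from carrier_grip and 19 mm lower, on the carrier's middle line. The clamp presses here.
- seat_grip (a point): Where carrier_grip is when the carrier is fully home; fixed to the mount. Axes: z square out of the blue deck (which slopes 25 degrees, low edge on the robot's side), x up the slope toward the clamp post; when home the carrier's axes agree with these. The grooves lead in and centre the carrier if it is let go within about 3 mm of home.
- deck: The mount's sloping blue deck, fixed on a stand. Axes as seat_grip; origin on the deck's top, 62.4 mm below seat_grip along z. It carries three polished slippery steel balls, 16 mm diameter, centres 18 mm above the deck at x,y = 50,0; -45,45; -45,-45 mm, which fit the carrier's three V blocks, and the clamp post at x=95 mm. The deck spans x=-75 to 115, y=-66 to 66 mm.
- seat_tongue (a point): Where carrier_tongue is when the carrier is home.
- clamp_knob (a point): Centre of the clamp's black round knob (25 mm diameter, 26 mm high, red disc on top) on the post 95 mm from seat_grip along the deck's x. Its axis is square to the deck, z outward; the arm points along its -x. Under the knob is a 12 mm stem, then the arm's hub 30 mm below this point. At rest it lies 19 mm higher along z than seat_grip. It rises and turns with the clamp.
- clamp_pad (a point): Centre of the underside of the red pad (15 mm diameter) at the end of the clamp's arm, 63 mm from the post's axis and 44 mm below the knob's centre. It comes down on the carrier's brass button.
- clamp_pull (a joint): How far the clamp is pulled out along the post's axis, m: 0 at rest, 0.018 at the stop. A spring pulls it in: 6 N at 0, and 0.4 N more for each mm. The red ring starts to show at 0.008 and is clear of the sleeve at 0.012. At 0.006 the red pad just rests on the brass button of a carrier that is home; at 0.010 or more it passes over it.
- clamp_swing (a joint): Angle of the clamp's arm about the post, rad: 0 (a stop) = arm points along the deck's -x over the brass button; it is parked at about 1.1 to 1.3, off to the right side (deck's -y) clear of the carrier. To go from parked to 0 the knob turns clockwise seen from above. It stays where it is left (friction 0.03 N m).
- big_cap: Bystander: blue upright capacitor, 25 mm across, 44 mm high, origin at the centre of its foot.
- heatsink: Bystander: black finned heatsink 25 x 42 x 20 mm, origin at the centre of its underside.
- driver_green: Bystander: green-handled screwdriver 129 mm long, lying, origin at the centre of its underside.
- screw_tin: Bystander: round open tin of screws 63 mm across, 29 mm high, origin at the centre of its underside.

How it is judged:
On the way, in this order (a step that is already met when the one before it is completed fails the run):
1. the carrier is home on the three balls and let go, with the clamp still parked (distance between carrier_grip and seat_grip below 0.003 m and distance between carrier_tongue and seat_tongue below 0.003 m and contact force between the fingers and carrier below 0.2 N and value of joint clamp_swing above 0.7 rad), for 0.2 s.
2. the clamp, still swung aside, is pulled out to its red ring (at least 9 mm) (value of joint clamp_pull above 0.009 m and value of joint clamp_swing above 0.7 rad), for 0.05 s.
At the end, for the whole second after the job is handed in: The carrier is at rest, home on the three balls (grip and tongue each within 3 mm of their home points), the clamp's arm points along the middle within 0.12 rad, the clamp is let down (pulled out less than 7.5 mm) and presses on the carrier with more than 4 N (distance between carrier_grip and seat_grip below 0.003 m and distance between carrier_tongue and seat_tongue below 0.003 m and value of joint clamp_swing below 0.12 rad and value of joint clamp_pull below 0.0075 m and contact force between clamp_swing and carrier above 4 N and linear speed of carrier below 0.01 m/s); the robot touches nothing.
It fails at once if a bystander is pushed more than 20 mm (distance of any of big_cap, heatsink, driver_green, screw_tin from where it was at the start of the episode above 0.02 m).
It also fails if it takes over 58 s, if anything falls off the work surface, if the arm or the gripper's body presses on something with over 40 N, if the wrist force passes 120 N, or if a joint passes its speed limit or range.

## Working session

There is one attempt and no reset: what is moved stays moved. The work goes in short steps, Python scripts to look and compute and a tool call to move; the robot and the scene stay as the last step left them, time stands still between calls to the robot, and variables do not carry over. Pictures are saved under pics/ and viewed, and the job is handed in when it is done.

Besides the shell and the picture viewer there is one more tool, called after "Call:" as name([rows], argument=value, ...), one row to a line, values as JSON. apply_moves: Moves the arm, as the interface text tells. Its arguments: {"type":"object","properties":{"steps":{"type":"array"},"claw":{"type":"number"},"squeeze":{"type":"number"}},"required":["steps"]}

```bash
ls; mkdir -p pics; cat > h.py <<'E'
import numpy as np, cv2
from station import robot
from scipy.spatial.transform import Rotation as R
def tri(obs):
    # obs: list of (pic,[u,v])
    A=[];b=[]
    for p,(u,v) in obs:
        T=np.array(p["camera_from_world"]);
        x=(u-p["cx"])/p["fx"];y=(v-p["cy"])/p["fy"]
        A.append(T[0,:3]-x*T[2,:3]);b.append(x*T[2,3]-T[0,3])
        A.append(T[1,:3]-y*T[2,:3]);b.append(y*T[2,3]-T[1,3])
    s=np.linalg.lstsq(np.array(A),np.array(b),rcond=None)
    X=s[0]; return X
def proj(p,X):
    T=np.array(p["camera_from_world"]);c=T[:3,:3]@np.asarray(X)+T[:3,3]
    return np.array([p["fx"]*c[0]/c[2]+p["cx"],p["fy"]*c[1]/c[2]+p["cy"]])
E
cat > a.py <<'E'
from h import *
import pickle
P={}
for n in ["scene","side","wrist"]:
    p=robot.snapshot(n);P[n]=p
    cv2.imwrite(f"pics/0_{n}.png",np.asarray(p["pixels"]))
    T=np.array(p["camera_from_world"]);print(n,p["fx"],"campos",(-T[:3,:3].T@T[:3,3]).round(3),"fwd",T[2,:3].round(2))
    for l in ["carrier_grip","carrier_tongue","carrier_button","seat_grip","deck","seat_tongue","clamp_knob","clamp_pad","big_cap","heatsink","driver_green","screw_tin"]:
        r=robot.landmark_of(p,l)
        print(l,[(np.round(d["at"],1).tolist(),round(d["p"],2)) for d in r[:2]])
pickle.dump(P,open("p0.pkl","wb"))
print(robot.get_state())
E
python3 a.py
```

```text
pics
scene 472.23526148987645 campos [-0.045  0.466  1.036] fwd [ 0.49 -0.42 -0.77]
carrier_grip [([303.1, 264.8], 0.85)]
carrier_tongue [([293.1, 242.7], 0.71)]
carrier_button [([301.0, 258.1], 0.81)]
seat_grip [([376.3, 171.7], 0.92)]
deck [([367.0, 182.8], 0.78), ([217.7, 286.9], 0.18)]
seat_tongue [([354.8, 158.2], 0.88)]
clamp_knob [([355.6, 136.6], 0.82), ([294.0, 246.1], 0.46)]
clamp_pad [([365.3, 148.1], 0.73)]
big_cap [([241.6, 339.9], 0.61)]
heatsink [([240.2, 339.5], 0.33)]
driver_green []
screw_tin [([217.4, 286.5], 0.83), ([302.6, 266.5], 0.43)]
side 448.91590257736016 campos [0.305 1.069 1.004] fwd [ 0.17 -0.77 -0.62]
carrier_grip [([341.3, 244.5], 0.57), ([340.3, 170.2], 0.54)]
carrier_tongue [([318.7, 243.9], 0.9)]
carrier_button [([332.1, 243.4], 0.89)]
seat_grip [([342.3, 167.5], 0.66)]
deck [([333.8, 177.2], 0.94)]
seat_tongue [([321.1, 164.5], 0.58)]
clamp_knob [([320.5, 151.5], 0.51)]
clamp_pad [([320.8, 157.1], 0.67)]
big_cap [([338.0, 315.8], 0.62), ([288.0, 293.5], 0.34)]
heatsink [([285.2, 245.1], 0.63)]
driver_green [([321.3, 156.6], 0.32)]
screw_tin [([286.
[... 244 characters left out ...]
een []
screw_tin []
{'time_s': 1.95, 'joint_positions': array([-1.47350963e+00,  5.27523667e-01,  1.43267730e+00,  4.59284260e-06,
        1.18139147e+00, -1.78511915e-01]), 'joint_vel': array([-0.000611  ,  0.00060465, -0.00015927, -0.00132489, -0.00042611,
        0.00086864]), 'tau': array([ 6.50464062e-04, -4.39995575e+01, -1.76981378e+01,  6.34800014e-02,
        5.05201227e-02, -1.11420701e-05]), 'position': array([ 0.17021876, -0.60136497,  0.22254108]), 'ee_rot': array([ 7.97594439e-01, -6.03194091e-01,  1.63285884e-06, -1.36315836e-06]), 'force': array([ 0.11078986,  0.67177654, -0.04613115]), 'ft_torque': array([ 0.01632761,  0.02903   , -0.05662338]), 'opening': 1.002480768935112}
```

View images.

View pics/0_scene.png

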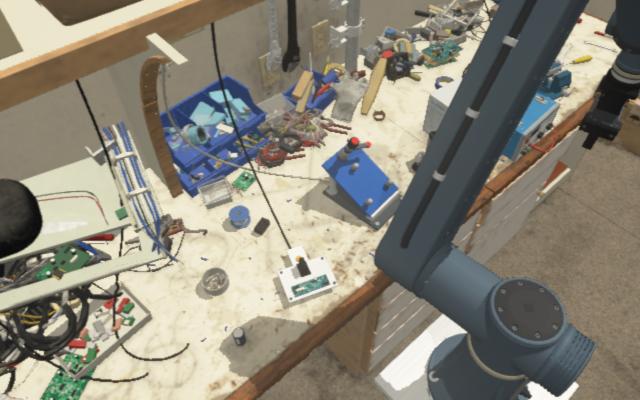

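View pics/0_side.png

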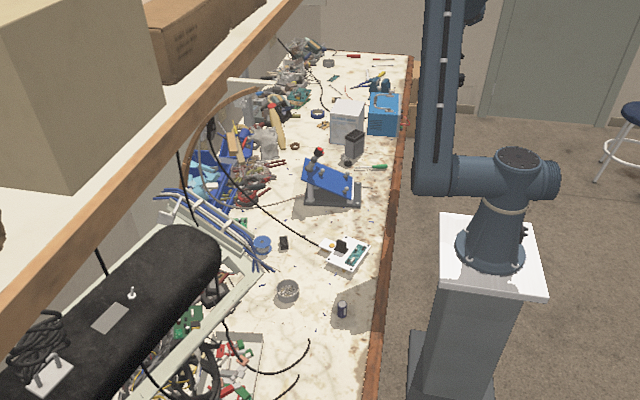

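```bash
cat > b.py <<'E'
from h import *
import pickle
P=pickle.load(open("p0.pkl","rb"));s,d=P["scene"],P["side"]
for n,a,b in [("cgrip",[303.1,264.8],[341.3,244.5]),("ctong",[293.1,242.7],[318.7,243.9]),("cbut",[301,258.1],[332.1,243.4]),("sgrip",[376.3,171.7],[342.3,167.5]),("deck",[367,182.8],[333.8,177.2]),("stong",[354.8,158.2],[321.1,164.5]),("knob",[355.6,136.6],[320.5,151.5]),("pad",[365.3,148.1],[320.8,157.1]),("tin",[217.4,286.5],[286.6,293])]:
    X=tri([(s,a),(d,b)]);print(n,X.round(4),(proj(s,X)-a).round(1),(proj(d,X)-b).round(1))
for n in("scene","side"):
    im=P[n]["pixels"][110:300,200:420] if n=="scene" else P[n]["pixels"][110:320,240:420]
    cv2.imwrite(f"pics/z_{n}.png",cv2.resize(np.asarray(im),None,fx=2.8,fy=2.8,interpolation=cv2.INTER_CUBIC))
E
python3 b.py
```

```text
cgrip [0.4451 0.1092 0.0436] [-0.1 -0.4] [0.2 0.3]
ctong [0.5261 0.0763 0.0055] [0.4 2. ] [-1.1 -1.3]
cbut [0.4749 0.0928 0.0246] [-0.2 -1.2] [0.6 0.7]
sgrip [ 0.4947 -0.1855  0.1206] [0.1 0.7] [-0.3 -0.4]
deck [ 0.5174 -0.1758  0.0757] [-0.4 -2.1] [1.  1.3]
stong [ 0.5648 -0.1735  0.1292] [-0.1 -0.3] [0.2 0.2]
knob [ 0.5733 -0.183   0.1839] [0.5 3. ] [-1.3 -2. ]
pad [ 0.5764 -0.2244  0.125 ] [-0.1 -0.3] [0.1 0.2]
tin [ 0.5663  0.2883 -0.0029] [-0.6 -2.7] [1.6 1.8]
```

View pics/z_scene.png

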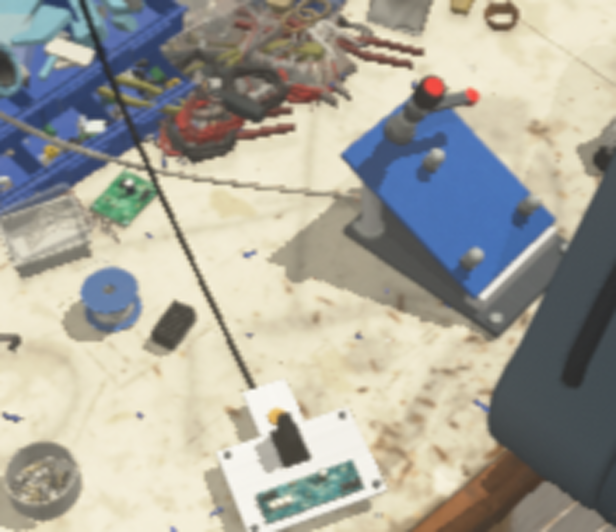

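View pics/z_side.png

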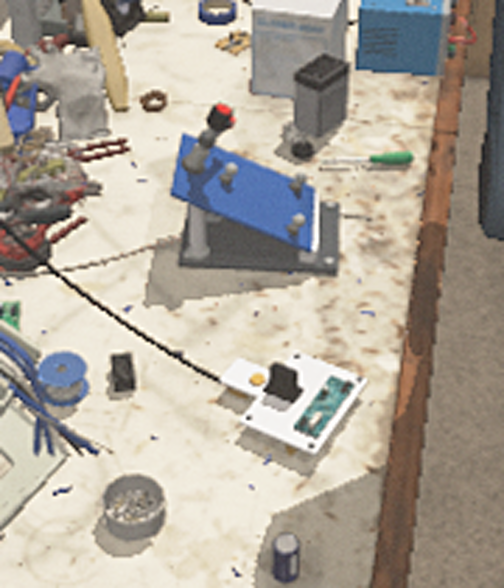

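```bash
cat >> h.py <<'E'
def cur():
    s=robot.get_state(); return np.array(s["position"]),R.from_quat(s["ee_rot"]),s
def rel(p,Rt):
    """shift (mm) and rotvec (deg) in tool axes from current to the target"""
    p0,R0,s=cur()
    return (R0.inv().apply(np.asarray(p)-p0)*1000).round(1),(np.degrees((R0.inv()*Rt).as_rotvec())).round(1)
def tool(xdir,zdir):
    z=np.asarray(zdir,float);z/=np.linalg.norm(z);x=np.asarray(xdir,float);x=x-z*(x@z);x/=np.linalg.norm(x)
    return R.from_matrix(np.c_[x,np.cross(z,x),z])
def deckR(yaw,sl=25):
    return R.from_euler("z",yaw,degrees=True)*R.from_euler("y",-sl,degrees=True)
E
cat > c.py <<'E'
from h import *
import pickle
P=pickle.load(open("p0.pkl","rb"));w=P["wrist"]
p0,R0,s=cur(); print(s["time_s"],p0,R0.as_matrix().round(3))
T=np.array(w["camera_from_world"]);Rc=T[:3,:3].T;c=-Rc@T[:3,3]
print("cam in tool",R0.inv().apply(c-p0).round(4)); print((R0.inv().as_matrix()@Rc).round(3))
E
python3 c.py
```

```text
1.95 [ 0.17021876 -0.60136497  0.22254108] [[ 0.272 -0.962  0.   ]
 [-0.962 -0.272  0.   ]
 [ 0.    -0.    -1.   ]]
cam in tool [ 0.001  -0.08   -0.1614]
[[ 1.    -0.     0.   ]
 [ 0.     0.956  0.295]
 [-0.    -0.295  0.956]]
```

View pics/0_wrist.png

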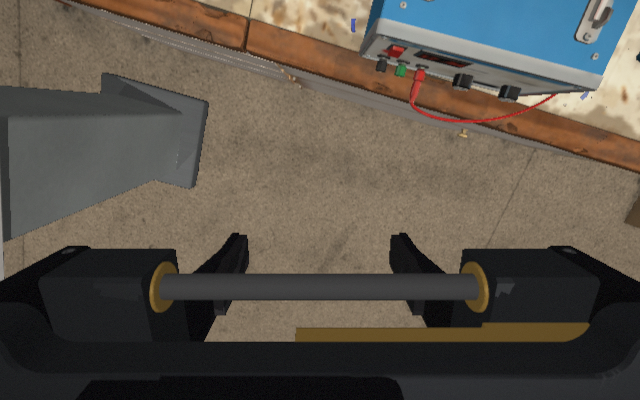

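```bash
python3 -c "
from h import *
print(rel([.40,-.17,.33],tool([0,-1,0],[0,0,-1])))
print(rel([.17,-.601,.33],tool([0,-1,0],[0,0,-1])))"
```

```text
(array([-352.5, -338.6, -107.5]), array([-0. , -0. , 15.8]))
(array([-4.000e-01,  1.000e-01, -1.075e+02]), array([-0. , -0. , 15.8]))
```

Call:
apply_moves([
  {"z": -55},
  {"x": -45, "y": -43, "z": -100},
  {"x": -88, "y": -85, "z": -107, "az": 4},
  {"x": -132, "y": -127, "z": -107, "az": 8},
  {"x": -176, "y": -169, "z": -107, "az": 12},
  {"x": -220, "y": -211, "z": -107, "az": 16},
  {"x": -264, "y": -254, "z": -107, "az": 16},
  {"x": -308, "y": -296, "z": -107, "az": 16},
], claw=87)

```text
$.steps[0]: bad value
```

Call:
apply_moves([
  {"x": 0, "y": 0, "z": -55, "ax": 0, "ay": 0, "az": 0},
  {"x": -45, "y": -43, "z": -100, "ax": 0, "ay": 0, "az": 0},
  {"x": -88, "y": -85, "z": -107, "ax": 0, "ay": 0, "az": 4},
  {"x": -132, "y": -127, "z": -107, "ax": 0, "ay": 0, "az": 8},
  {"x": -176, "y": -169, "z": -107, "ax": 0, "ay": 0, "az": 12},
  {"x": -220, "y": -211, "z": -107, "ax": 0, "ay": 0, "az": 16},
  {"x": -264, "y": -254, "z": -107, "ax": 0, "ay": 0, "az": 16},
  {"x": -308, "y": -296, "z": -107, "ax": 0, "ay": 0, "az": 16},
])

```text
time_s: 2.95
position: [0.3705, -0.2253, 0.3299]
ee_rot: [-0.706, 0.709, -0.001, 0.0]
force: [0.1, -0.6, 0.2]
opening: 1.002
```

Call:
apply_moves([
  {"x": -50, "y": -30, "z": 0, "ax": 0, "ay": 0, "az": 0},
  {"x": -50, "y": -30, "z": 0, "ax": 0, "ay": 0, "az": 0},
  {"x": -50, "y": -30, "z": 0, "ax": 0, "ay": 0, "az": 0},
])

```text
time_s: 3.32
position: [0.4007, -0.1755, 0.3301]
ee_rot: [-0.706, 0.708, -0.001, -0.0]
force: [0.7, -0.5, 0.4]
opening: 0.999
```

```bash
cat > d.py <<'E'
from h import *
import pickle,sys
tag=sys.argv[1]; labs=sys.argv[3:]; cams=sys.argv[2].split(",")
P={}
for n in cams:
    p=robot.snapshot(n);P[n]=p
    cv2.imwrite(f"pics/{tag}_{n}.png",np.asarray(p["pixels"]))
    for l in labs:
        r=robot.landmark_of(p,l)
        p.setdefault("lm",{})[l]=r
        print(n,l,[(np.round(d["at"],1).tolist(),round(d["p"],2)) for d in r[:2]])
pickle.dump((P,cur()[2]),open(f"{tag}.pkl","wb"))
s=cur()[2];print(s["time_s"],s["position"],s["joint_positions"].round(3))
E
python3 d.py m1 wrist seat_grip seat_tongue deck clamp_knob clamp_pad carrier_grip
```

```text
wrist seat_grip [([20.8, 156.8], 0.44)]
wrist seat_tongue [([314.6, 25.8], 0.61)]
wrist deck [([324.4, 76.4], 0.56), ([429.2, 152.9], 0.45)]
wrist clamp_knob [([314.3, 5.7], 0.55)]
wrist clamp_pad [([367.6, 17.3], 0.62)]
wrist carrier_grip [([128.9, 134.9], 0.97)]
3.675 [ 0.4003     -0.17642662  0.32983022] [-0.672  0.137  1.724 -0.     1.279  0.905]
```

View pics/m1_wrist.png

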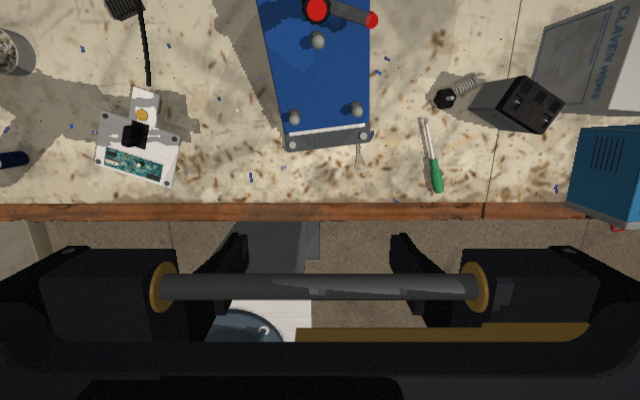

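```bash
python3 - <<'E'
import cv2
im=cv2.imread("pics/m1_wrist.png")
cv2.imwrite("pics/m1_a.png",cv2.resize(im[0:160,240:400],None,fx=3.75,fy=3.75,interpolation=cv2.INTER_CUBIC))
cv2.imwrite("pics/m1_b.png",cv2.resize(im[0:200,80:220],None,fx=3,fy=3,interpolation=cv2.INTER_CUBIC))
im=cv2.imread("pics/0_scene.png")
cv2.imwrite("pics/m1_c.png",cv2.resize(im[125:235,310:410],None,fx=5,fy=5,interpolation=cv2.INTER_CUBIC))
E
```

```text
(no output)
```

View pics/m1_a.png

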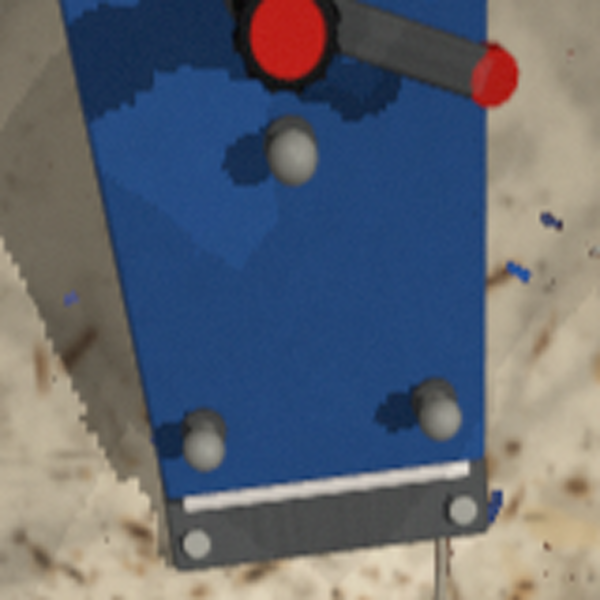

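View pics/m1_b.png

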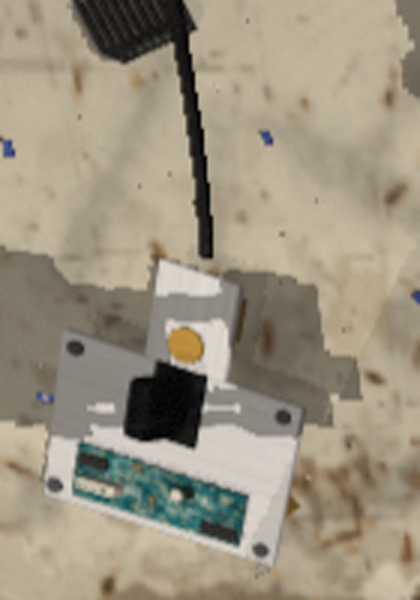

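View pics/m1_c.png

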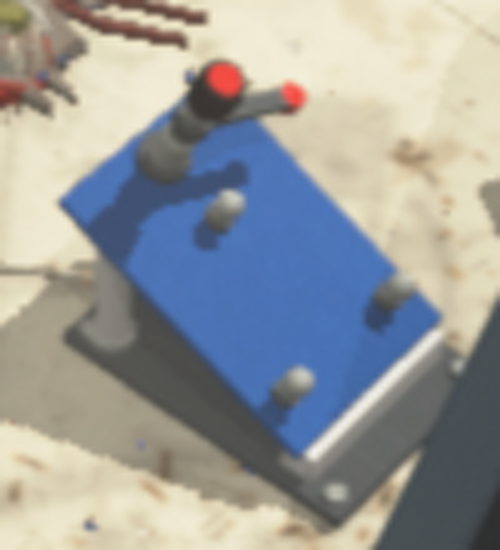

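```bash
cat > e.py <<'E'
from h import *
import pickle
from scipy.optimize import least_squares
P0=pickle.load(open("p0.pkl","rb"));w=pickle.load(open("m1.pkl","rb"))[0]["wrist"];s=P0["scene"];d=P0["side"]
# cord
print("cord end",tri([(w,[149,85]),(s,[288,247])]))
# mount: param seat_grip pos, yaw
B=np.array([[50,0,-44.4],[-45,45,-44.4],[-45,-45,-44.4],[95,0,32.2]])/1000
W=np.array([[318.1,41.9],[294.7,119.5],[357.1,110.7],[316.8,9.9]]);S=np.array([[355.2,166.6],[369.2,202],[389.2,183],[355,141.4]])
def f(q,full=False,use="ws",sl=None):
    X=deckR(q[3],25).apply(B)+q[:3]
    r=[]
    if "w" in use:r+=[(proj(w,x)-o) for x,o in zip(X,W)]
    if "s" in use:r+=[(proj(s,x)-o) for x,o in zip(X,S)]
    return np.array(r) if full else np.array(r).ravel()
for use in ("w","s","ws"):
    r=least_squares(f,[.495,-.185,.12,8],args=(False,use),x_scale=[.01,.01,.01,1]);print(use,r.x.round(4),f(r.x,True,use).round(1).tolist())
C=np.array([[70,21],[70,-21],[20,63],[20,-63],[-72,63],[-72,-63]])
Wc=np.array([[132.7,86],[160,94.3],[101.7,110],[181,136.7],[94.3,164],[170,189.3]])
def g(q,full=False):
    X=R.from_euler("z",q[2],degrees=True).apply(np.c_[C/1000,0*C[:,0]+.022])+[q[0],q[1],0]
    X=np.r_[X,(R.from_euler("z",q[2],degrees=True).apply([.032,0,.025])+[q[0],q[1],0])[None]]
    r=np.array([proj(w,x)-o for x,o in zip(X,np.r_[Wc,[[141.7,115]]])]); return r if full else r.ravel()
r=least_squares(g,[.445,.109,-20],x_scale=[.01,.01,1]);print(r.x.round(4),g(r.x,True).round(1).tolist())
for n,a in (("scene",[303.1,264.8]),("side",[341.3,244.5])):print(n,proj(P0[n],[r.x[0],r.x[1],.044]).round(1),a)
print(proj(w,[r.x[0],r.x[1],.044]),w["lm"]["carrier_grip"][0]["at"])
E
python3 e.py
```

```text
cord end [0.52426683 0.08897755 0.00443592]
w [ 0.4968 -0.1853  0.1184  7.2918] [[-0.1, 0.1], [0.0, -0.2], [0.1, 0.1], [-0.0, -0.1]]
s [ 0.4976 -0.1826  0.116   6.7182] [[0.3, -0.0], [-0.2, -0.1], [0.3, -0.1], [-0.4, 0.1]]
ws [ 0.4976 -0.185   0.1148  7.1377] [[-0.2, 0.1], [-0.1, -0.9], [-0.4, -0.4], [-0.1, 0.2], [0.8, -0.0], [0.6, -0.2], [0.8, -0.3], [0.1, 0.2]]
[  0.4449   0.1052 -19.2516] [[0.1, -0.4], [0.6, 1.0], [-1.3, -1.1], [0.5, -0.5], [-0.6, 0.9], [0.7, 0.0], [-0.1, 0.2]]
scene [304.3 263.4] [303.1, 264.8]
side [341.8 243.8] [341.3, 244.5]
[130.96670359 136.29106788] [128.9, 134.9]
```

```bash
python3 - <<'E'
from h import *
import pickle
s=pickle.load(open("p0.pkl","rb"))["scene"];w=pickle.load(open("m1.pkl","rb"))[0]["wrist"]
a,b=np.array([288,247.]),np.array([214,30.])
for wp in ([140,13],[146,50]):
    best=min((np.linalg.norm(proj(w,X)-wp)+np.linalg.norm(proj(s,X)-(a+t*(b-a))),tuple(X.round(3))) for t in np.linspace(0,1.0,100) for X in [tri([(w,wp),(s,a+t*(b-a))])])
    print(wp,best)
st=cur()[2];print(st["time_s"])
print(rel([.445,.105,.20],tool(-R.from_euler("z",-19.3,degrees=True).apply([0,1,0]),[0,0,-1])))
E
```

```text
[140, 13] (np.float64(1.263355032683956), (np.float64(0.608), np.float64(0.063), np.float64(0.043)))
[146, 50] (np.float64(1.149893373034557), (np.float64(0.567), np.float64(0.078), np.float64(0.013)))
3.675
(array([-281.8,  -42.8,  129.7]), array([-0.1, -0. , 18.9]))
```

Call:
apply_moves([
  {"x": -50, "y": -8, "z": 0, "ax": 0, "ay": 0, "az": 4},
  {"x": -105, "y": -16, "z": 10, "ax": 0, "ay": 0, "az": 8},
  {"x": -160, "y": -24, "z": 30, "ax": 0, "ay": 0, "az": 12},
  {"x": -215, "y": -32, "z": 55, "ax": 0, "ay": 0, "az": 16},
  {"x": -265, "y": -40, "z": 85, "ax": 0, "ay": 0, "az": 19},
  {"x": -282, "y": -43, "z": 125, "ax": 0, "ay": 0, "az": 19},
  {"x": -282, "y": -43, "z": 150, "ax": 0, "ay": 0, "az": 19},
  {"x": -282, "y": -43, "z": 150, "ax": 0, "ay": 0, "az": 19},
])

```text
time_s: 4.68
position: [0.4439, 0.105, 0.1781]
ee_rot: [-0.578, 0.816, 0.001, -0.002]
force: [-0.1, -0.4, 0.3]
opening: 1.0
```

```bash
python3 d.py g1 wrist,scene carrier_grip carrier_tongue carrier_button; python3 -c "
from h import *
print(rel([.445,.105,.029],tool(-R.from_euler('z',-19.3,degrees=True).apply([0,1,0]),[0,0,-1])))"
```

```text
wrist carrier_grip [([315.3, 192.4], 0.7)]
wrist carrier_tongue [([314.3, 121.4], 0.69)]
wrist carrier_button [([313.1, 154.2], 0.58)]
scene carrier_grip [([304.6, 267.7], 0.73)]
scene carrier_tongue [([293.3, 242.8], 0.85)]
scene carrier_button [([300.9, 256.7], 0.57)]
5.075 [0.44585925 0.10492164 0.18056885] [-1.300e-02  3.700e-01  1.887e+00 -1.000e-03  8.820e-01  1.897e+00]
(array([  0.3,   1.3, 151.6]), array([-0.2,  0. , -0.1]))
```

View pics/g1_wrist.png

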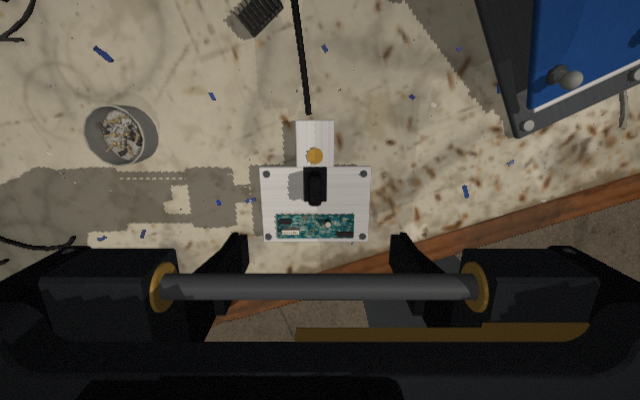

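View pics/g1_scene.png

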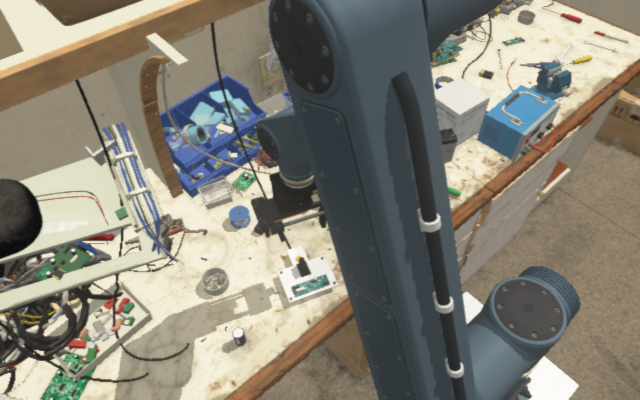

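```bash
cat > f.py <<'E'
from h import *
import pickle
from scipy.optimize import least_squares
P,st=pickle.load(open("g1.pkl","rb"));w=P["wrist"]
C=np.array([[70,21],[70,-21],[20,63],[20,-63],[-72,63],[-72,-63]])
Wc=np.array([[296,121],[333,121],[260.5,167],[370,167.5],[262.5,242],[369.,240.5]])
def g(q,full=False):
    X=R.from_euler("z",q[2],degrees=True).apply(np.c_[C/1000,0*C[:,0]+.022])+[q[0],q[1],0]
    X=np.r_[X,(R.from_euler("z",q[2],degrees=True).apply([.032,0,.025])+[q[0],q[1],0])[None]]
    r=np.array([proj(w,x)-o for x,o in zip(X,np.r_[Wc,[[314,156]]])]); return r if full else r.ravel()
r=least_squares(g,[.445,.109,-20],x_scale=[.01,.01,1]);print(r.x.round(4),g(r.x,True).round(1).tolist())
q=r.x
print(rel([q[0],q[1],.029],tool(-R.from_euler('z',q[2],degrees=True).apply([0,1,0]),[0,0,-1])))
cv2.imwrite("pics/g1_z.png",cv2.resize(np.asarray(w["pixels"])[100:260,230:400],None,fx=4,fy=3.6,interpolation=cv2.INTER_CUBIC))
E
python3 f.py
```

```text
[  0.4452   0.1066 -19.0603] [[-1.4, -0.9], [1.4, -1.1], [-2.6, 0.3], [2.0, -0.9], [0.6, 1.1], [-0.8, 2.0], [0.8, 0.5]]
(array([ -1.4,   1.6, 151.6]), array([-0.2,  0. , -0.3]))
```

View pics/g1_z.png

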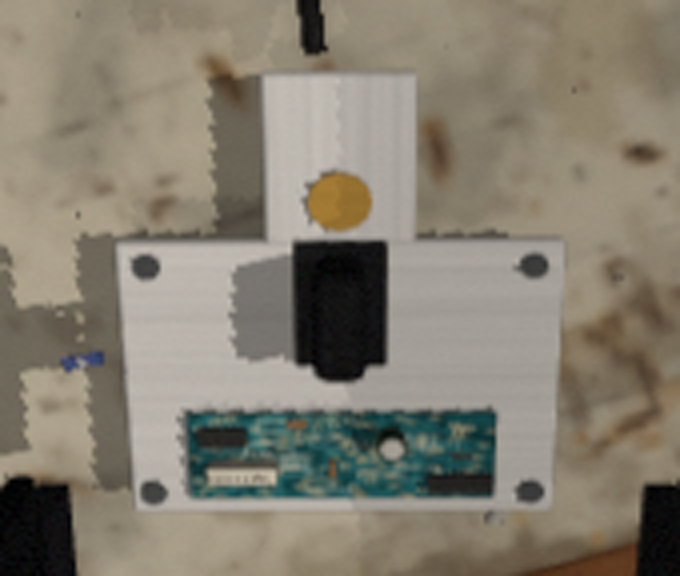

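Call:
apply_moves([
  {"x": -1, "y": 1.5, "z": 50, "ax": 0, "ay": 0, "az": 0},
  {"x": -1, "y": 1.5, "z": 100, "ax": 0, "ay": 0, "az": 0},
  {"x": -1, "y": 1.5, "z": 135, "ax": 0, "ay": 0, "az": 0},
  {"x": -1, "y": 1.5, "z": 151, "ax": 0, "ay": 0, "az": 0},
  {"x": -1, "y": 1.5, "z": 151, "ax": 0, "ay": 0, "az": 0},
  {"x": -1, "y": 1.5, "z": 151, "ax": 0, "ay": 0, "az": 0},
], claw=45, squeeze=25)

```text
time_s: 5.82
position: [0.4459, 0.1062, 0.0303]
ee_rot: [-0.578, 0.816, -0.002, 0.002]
force: [0.5, -0.5, 0.2]
opening: 0.525
```

```bash
python3 d.py g2 wrist carrier_button carrier_tongue
```

```text
wrist carrier_button [([314.0, 196.4], 0.88)]
wrist carrier_tongue [([313.1, 132.7], 0.62)]
5.975 [0.44599291 0.10624563 0.03054543] [-0.01   0.667  1.995 -0.002  0.474  1.901]
```

View pics/g2_wrist.png

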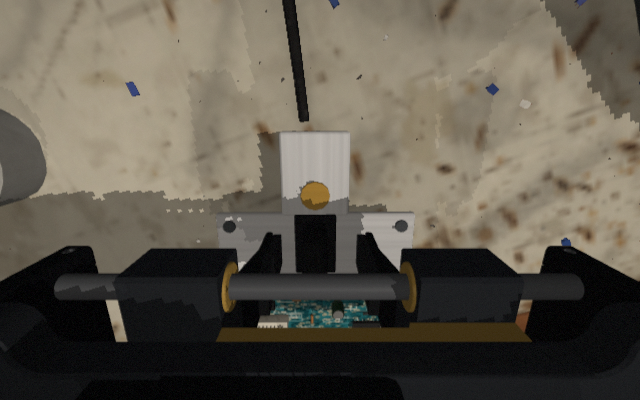

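```bash
cat > k.py <<'E'
from h import *
import pickle
P,st=pickle.load(open("g2.pkl","rb"));w=P["wrist"]
p0=np.array(st["position"]);R0=R.from_quat(st["ee_rot"])
T=np.array(w["camera_from_world"]);c=-T[:3,:3].T@T[:3,3]
def ray(uv,z):
    d=T[:3,:3].T@np.array([(uv[0]-w["cx"])/w["fx"],(uv[1]-w["cy"])/w["fy"],1]);return c+d*(z-c[2])/d[2]
for n,uv,z in (("tl",[281,132],.022),("tr",[350,131],.022),("but",[315,196],.025),("wl",[217,212],.022),("wr",[414,211.5],.022)):
    print(n,(R0.inv().apply(ray(uv,z)-p0)*1000).round(1))
E
python3 k.py
```

```text
tl [-19.8 -69.    8.9]
tr [ 19.6 -69.5   8.9]
but [ -0.5 -31.8   5.7]
wl [-61.3 -20.7   8.7]
wr [ 60.7 -21.    8.6]
```

Call:
apply_moves([
  {"x": 0, "y": 0, "z": 0, "ax": 0, "ay": 0, "az": 0},
  {"x": 0, "y": 0, "z": 0, "ax": 0, "ay": 0, "az": 0},
  {"x": 0, "y": 0, "z": 0, "ax": 0, "ay": 0, "az": 0},
  {"x": 0, "y": 0, "z": 0, "ax": 0, "ay": 0, "az": 0},
  {"x": 0, "y": 0, "z": -10, "ax": 0, "ay": 0, "az": 0},
  {"x": 0, "y": 0, "z": -40, "ax": 0, "ay": 0, "az": 0},
  {"x": 0, "y": 0, "z": -90, "ax": 0, "ay": 0, "az": 0},
  {"x": 0, "y": 0, "z": -140, "ax": 0, "ay": 0, "az": 0},
], claw=5, squeeze=40)

```text
time_s: 6.98
position: [0.444, 0.1063, 0.1717]
ee_rot: [-0.578, 0.816, -0.001, 0.001]
force: [0.9, 0.6, -4.3]
opening: 0.158
```

```bash
python3 d.py g3 wrist carrier_button carrier_tongue; python3 - <<'E'
from h import *
sg=np.array([.4968,-.1853,.1184]);D=deckR(7.3)
# hover 70mm out along deck z, grasp: carrier_grip in tool assumed z = -(.044-.0305)->compute
print(cur()[2]["opening"],cur()[2]["force"])
off=np.array([0,0.0005,-0.0135])  # carrier_grip in tool frame: above TCP 13.5mm
Rt=tool(-D.apply([0,1,0]),-D.apply([0,0,1]))
for h in (.12,.06,0):
    p=sg+D.apply([0,0,h])-Rt.apply(off);print(h,p.round(4),rel(p,Rt))
E
```

```text
wrist carrier_button [([316.3, 196.1], 0.81)]
wrist carrier_tongue [([317.6, 132.0], 0.66)]
7.125 [0.44654597 0.10637108 0.17279579] [-1.000e-02  3.820e-01  1.898e+00 -1.000e-03  8.500e-01  1.900e+00]
0.15994848310507848 [ 0.11896474 -0.36982279 -4.40955138]
0.12 [ 0.4526 -0.191   0.2151] (array([ 278.4, -104.8,  -42. ]), array([ 23.9,  -5.8, -26.2]))
0.06 [ 0.4778 -0.1877  0.1608] (array([ 267.1, -126.9,   12.7]), array([ 23.9,  -5.8, -26.2]))
0 [ 0.5029 -0.1845  0.1064] (array([ 255.9, -149. ,   67.3]), array([ 23.9,  -5.8, -26.2]))
```

View pics/g3_wrist.png

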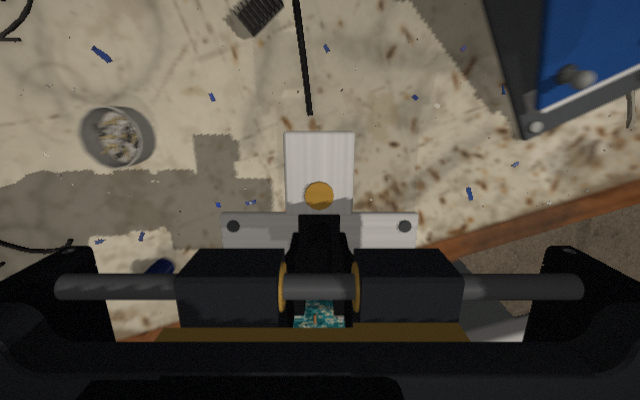

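Call:
apply_moves([
  {"x": 45, "y": -15, "z": -40, "ax": 4, "ay": -1, "az": -4.4},
  {"x": 95, "y": -35, "z": -70, "ax": 8, "ay": -2, "az": -8.8},
  {"x": 145, "y": -50, "z": -80, "ax": 12, "ay": -3, "az": -13.2},
  {"x": 195, "y": -65, "z": -80, "ax": 16, "ay": -4, "az": -17.6},
  {"x": 240, "y": -85, "z": -75, "ax": 20, "ay": -5, "az": -22},
  {"x": 270, "y": -100, "z": -55, "ax": 23.9, "ay": -5.8, "az": -26.2},
  {"x": 278, "y": -105, "z": -42, "ax": 23.9, "ay": -5.8, "az": -26.2},
  {"x": 278, "y": -105, "z": -42, "ax": 23.9, "ay": -5.8, "az": -26.2},
])

```text
time_s: 8.12
position: [0.4507, -0.1917, 0.2115]
ee_rot: [0.731, -0.648, 0.14, -0.162]
force: [-0.4, 0.7, -4.2]
opening: 0.158
```

Call:
apply_moves([
  {"x": 0, "y": 0, "z": 0, "ax": 0, "ay": 0, "az": 0},
])

```text
time_s: 8.25
position: [0.4493, -0.1902, 0.2099]
ee_rot: [0.731, -0.648, 0.137, -0.162]
force: [0.1, 0.1, -3.6]
opening: 0.159
```

```bash
python3 d.py h1 wrist,scene,side carrier_button carrier_tongue seat_grip seat_tongue carrier_grip; python3 - <<'E'
from h import *
sg=np.array([.4968,-.1853,.1184]);D=deckR(7.3)
off=np.array([0,0.0005,-0.0135])
Rt=tool(-D.apply([0,1,0]),-D.apply([0,0,1]))
for h in (.12,0.03,0):
    p=sg+D.apply([0,0,h])-Rt.apply(off);print(h,p.round(4),rel(p,Rt))
E
```

```text
wrist carrier_button [([319.5, 194.0], 0.81), ([317.1, 113.7], 0.17)]
wrist carrier_tongue [([318.3, 131.7], 0.58)]
wrist seat_grip []
wrist seat_tongue [([318.5, 115.5], 0.89)]
wrist carrier_grip [([321.0, 257.4], 0.71)]
scene carrier_button []
scene carrier_tongue [([371.8, 133.7], 0.5)]
scene seat_grip [([375.1, 170.9], 0.75)]
scene seat_tongue [([354.2, 142.3], 0.48)]
scene carrier_grip []
side carrier_button [([346.2, 144.3], 0.57)]
side carrier_tongue []
side seat_grip [([340.9, 168.7], 0.94)]
side seat_tongue [([322.9, 162.5], 0.7)]
side carrier_grip [([355.6, 141.8], 0.88)]
9.15 [ 0.45065844 -0.19174076  0.21155116] [-0.864  0.277  2.045  0.604  0.668  0.134]
0.12 [ 0.4526 -0.191   0.2151] (array([-0.6, -3.3, -2.4]), array([ 0.3,  0.2, -0.4]))
0.03 [ 0.4903 -0.1861  0.1336] (array([-0.3, -3.8, 87.6]), array([ 0.3,  0.2, -0.4]))
0 [ 0.5029 -0.1845  0.1064] (array([ -0.2,  -4. , 117.6]), array([ 0.3,  0.2, -0.4]))
```

View pics/h1_wrist.png

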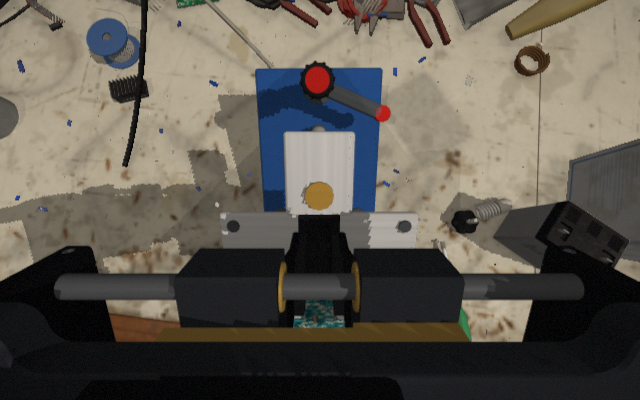

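View pics/h1_scene.png

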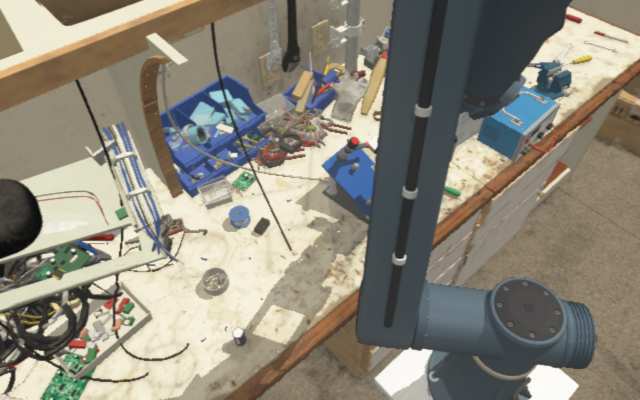

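View pics/h1_side.png

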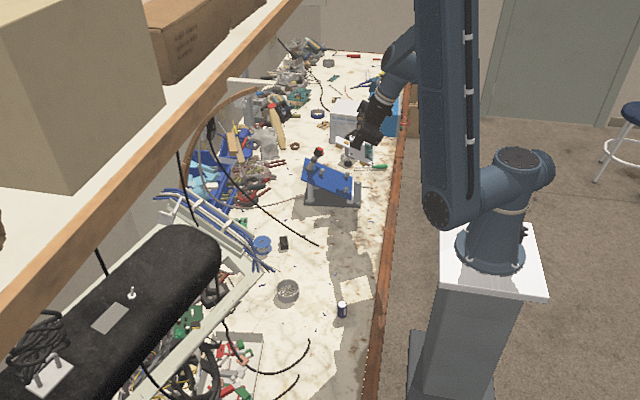

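```bash
python3 - <<'E'
from h import *
import pickle
P,st=pickle.load(open("h1.pkl","rb"));w=P["wrist"]
im=np.asarray(w["pixels"])
cv2.imwrite("pics/h1_z.png",cv2.resize(im[55:235,210:430],None,fx=3.2,fy=3.2,interpolation=cv2.INTER_CUBIC))
sg=np.array([.4968,-.1853,.1184]);D=deckR(7.3)
for n,v in (("disc",[95,0,32.2]),("cl",[115,66,-62.4]),("cr",[115,-66,-62.4]),("ball1",[50,0,-44.4])):
    print(n,proj(w,sg+D.apply(np.array(v)/1000)).round(1))
p0=np.array(st["position"]);R0=R.from_quat(st["ee_rot"])
for n,v in (("tl",[70,21,-22]),("tr",[70,-21,-22]),("but",[32,0,-19]),("wl",[20,63,-22]),("wr",[20,-63,-22])):
    v=np.array(v)/1000; print(n,proj(w,p0+R0.apply([-v[1],-v[0]+.0005,-v[2]-.0135])).round(1))
E
```

```text
disc [317.9  81.8]
cl [254.7  69.4]
cr [382.7  68. ]
ball1 [319.  134.6]
tl [282.  126.4]
tr [356.3 126.3]
but [319.2 192.6]
wl [217.2 210. ]
wr [421.6 209.9]
```

View pics/h1_z.png

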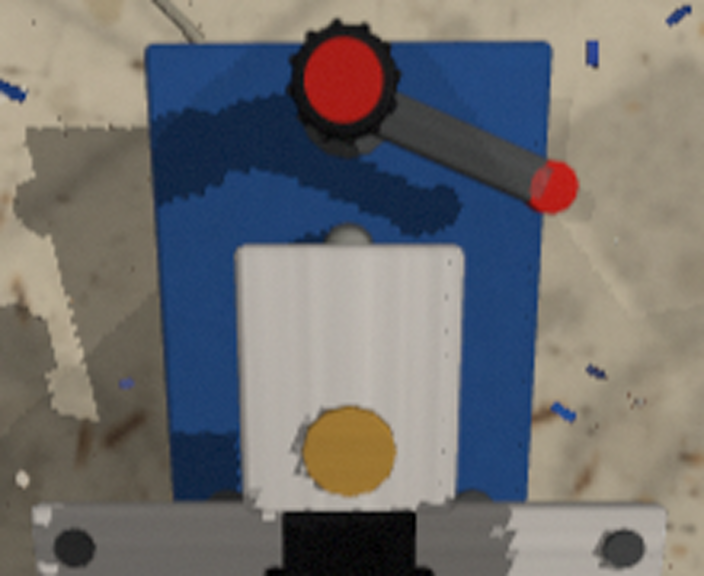

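```bash
cat > l.py <<'E'
from h import *
import pickle
from scipy.optimize import least_squares
M=np.array([[70,21,-22],[70,-21,-22],[32,0,-19],[20,63,-22],[20,-63,-22]])/1000
def fit(f,O,M=M,rot=True):
    P,st=pickle.load(open(f,"rb"));w=P["wrist"];p0=np.array(st["position"]);R0=R.from_quat(st["ee_rot"])
    # carrier axes in tool: x->-y, y->-x, z->-z
    B=np.array([[0,-1,0],[-1,0,0],[0,0,-1.]])
    def g(q,full=False):
        X=p0+R0.apply(R.from_rotvec(q[3:]*rot).apply(M@B.T)+q[:3])
        r=np.array([proj(w,x)-o for x,o in zip(X,O)]);return r if full else r.ravel()
    r=least_squares(g,[0,0,-.0135,0,0,0],x_scale=[.01]*3+[.1]*3)
    print(f,"grip in tool mm",(r.x[:3]*1000).round(1),"rot deg",np.degrees(r.x[3:]).round(1),g(r.x,True).round(1).tolist())
O=np.array([[283.8,131.9],[355,131.6],[319,195.6],[220.3,213.4],[417.8,213.4]])
fit("h1.pkl",O);fit("h1.pkl",O,rot=False)
O2=np.array([[281,132],[350,131],[315,196],[217,212],[414,211.5]])
fit("g2.pkl",O2);fit("g2.pkl",O2,rot=False)
E
python3 l.py
```

```text
h1.pkl grip in tool mm [ 0.   3.1 -9.7] rot deg [-2.7 -0.4  0.2] [[0.0, 0.2], [-0.2, 0.6], [0.2, 0.1], [-0.4, -0.5], [0.4, -0.5]]
h1.pkl grip in tool mm [-0.1  4.1 -8.6] rot deg [0. 0. 0.] [[-0.6, 0.4], [0.0, 0.5], [0.1, 0.4], [-0.0, -0.6], [0.6, -0.7]]
g2.pkl grip in tool mm [-0.2 -0.  -8.9] rot deg [-3.6 -0.1 -0.1] [[-0.8, -0.1], [0.3, 0.7], [0.5, -1.2], [0.1, 0.3], [-0.0, 0.3]]
g2.pkl grip in tool mm [-0.3  1.3 -7.4] rot deg [0. 0. 0.] [[-1.3, -0.1], [0.9, 0.9], [0.4, -0.9], [0.2, -0.1], [-0.2, 0.3]]
```

```bash
cat >> h.py <<'E'
import pickle as _pk
_w=_pk.load(open("p0.pkl","rb"))["wrist"]
_T=np.array(_w["camera_from_world"])
_s=None
_Rt0=R.from_quat([7.97594439e-01,-6.03194091e-01,1.63285884e-06,-1.36315836e-06]);_p0=np.array([0.17021876,-0.60136497,0.22254108])
TCT=np.eye(4);TCT[:3,:3]=_T[:3,:3]@_Rt0.as_matrix();TCT[:3,3]=_T[:3,:3]@_p0+_T[:3,3]  # cam from tool
def tool_at(w):
    T=np.linalg.inv(np.array(w["camera_from_world"]))@TCT
    return T[:3,3],R.from_matrix(T[:3,:3])
E
sed -i 's/p0=np.array(st\["position"\]);R0=R.from_quat(st\["ee_rot"\])/p0,R0=tool_at(w)/' l.py
sed -i 's/P,st=pickle.load(open(f,"rb"));w=P\["wrist"\];p0/P,st=pickle.load(open(f,"rb"));w=P["wrist"];print(tool_at(w)[0],st["position"]);p0/' l.py
python3 l.py; python3 -c "
import pickle
from h import *
for f in ('m1','g1','g3'):
    P,s=pickle.load(open(f+'.pkl','rb'));print(f,tool_at(P['wrist'])[0].round(4),s['position'].round(4))"
```

```text
[ 0.44905892 -0.1904607   0.21032037] [ 0.45065844 -0.19174076  0.21155116]
h1.pkl grip in tool mm [  1.5   1.3 -10.3] rot deg [-2.6 -0.1  0.1] [[0.0, 0.2], [-0.2, 0.6], [0.2, 0.1], [-0.4, -0.5], [0.4, -0.5]]
[ 0.44905892 -0.1904607   0.21032037] [ 0.45065844 -0.19174076  0.21155116]
h1.pkl grip in tool mm [ 1.4  2.2 -9.2] rot deg [0. 0. 0.] [[-0.5, 0.3], [0.1, 0.6], [0.2, 0.4], [-0.2, -0.7], [0.4, -0.7]]
[0.44655062 0.1054178  0.03024531] [0.44599291 0.10624563 0.03054543]
g2.pkl grip in tool mm [-0.8  0.8 -9.2] rot deg [-3.6 -0.1 -0.1] [[-0.8, -0.1], [0.3, 0.7], [0.5, -1.2], [0.1, 0.3], [-0.0, 0.3]]
[0.44655062 0.1054178  0.03024531] [0.44599291 0.10624563 0.03054543]
g2.pkl grip in tool mm [-0.9  2.1 -7.7] rot deg [0. 0. 0.] [[-1.3, -0.1], [0.9, 0.9], [0.4, -0.9], [0.2, -0.2], [-0.2, 0.3]]
m1 [ 0.4011 -0.1759  0.33  ] [ 0.4003 -0.1764  0.3298]
g1 [0.4446 0.1042 0.1781] [0.4459 0.1049 0.1806]
g3 [0.4447 0.1055 0.1717] [0.4465 0.1064 0.1728]
```

```bash
python3 - <<'E'
from h import *
sg=np.array([.4968,-.1853,.1184]);D=deckR(7.3)
off=np.array([0.0010,0.0013,-0.0115])
Rt=tool(-D.apply([0,1,0]),-D.apply([0,0,1]))
print(cur()[2]["time_s"],cur()[0])
for h in (.06,0.018):
    p=sg+D.apply([0,0,h])-Rt.apply(off);print(h,p.round(4),rel(p,Rt))
E
```

```text
9.15 [ 0.45065844 -0.19174076  0.21155116]
0.06 [ 0.4775 -0.1868  0.1629] (array([-1.4, -4.4, 55.6]), array([ 0.3,  0.2, -0.4]))
0.018 [ 0.4951 -0.1845  0.1248] (array([-1.3, -4.6, 97.6]), array([ 0.3,  0.2, -0.4]))
```

Call:
apply_moves([
  {"x": -1.4, "y": -4.4, "z": 30, "ax": 0.3, "ay": 0.2, "az": -0.4},
  {"x": -1.4, "y": -4.4, "z": 60, "ax": 0.3, "ay": 0.2, "az": -0.4},
  {"x": -1.4, "y": -4.4, "z": 83, "ax": 0.3, "ay": 0.2, "az": -0.4},
  {"x": -1.3, "y": -4.6, "z": 97, "ax": 0.3, "ay": 0.2, "az": -0.4},
  {"x": -1.3, "y": -4.6, "z": 97, "ax": 0.3, "ay": 0.2, "az": -0.4},
  {"x": -1.3, "y": -4.6, "z": 97, "ax": 0.3, "ay": 0.2, "az": -0.4},
  {"x": -1.3, "y": -4.6, "z": 97, "ax": 0.3, "ay": 0.2, "az": -0.4},
  {"x": -1.3, "y": -4.6, "z": 97, "ax": 0.3, "ay": 0.2, "az": -0.4},
])

```text
time_s: 10.15
position: [0.4949, -0.1848, 0.126]
ee_rot: [0.733, -0.645, 0.144, -0.162]
force: [-0.4, -0.4, -4.7]
opening: 0.157
```

```bash
python3 d.py i1 wrist,side; python3 - <<'E'
from h import *
import pickle
P,st=pickle.load(open("i1.pkl","rb"));w=P["wrist"];print(st["force"],tool_at(w)[0])
cv2.imwrite("pics/i1_z.png",cv2.resize(np.asarray(w["pixels"])[55:235,210:430],None,fx=3.2,fy=3.2,interpolation=cv2.INTER_CUBIC))
cv2.imwrite("pics/i1_s.png",cv2.resize(np.asarray(P["side"]["pixels"])[120:230,280:400],None,fx=5,fy=5,interpolation=cv2.INTER_CUBIC))
E
```

```text
10.25 [ 0.49484467 -0.18469847  0.12578776] [-0.77   0.496  2.055  0.859  0.451 -0.084]
[-0.15488313  0.36517853 -3.69097372] [ 0.49464016 -0.18503575  0.12639352]
```

View pics/i1_z.png

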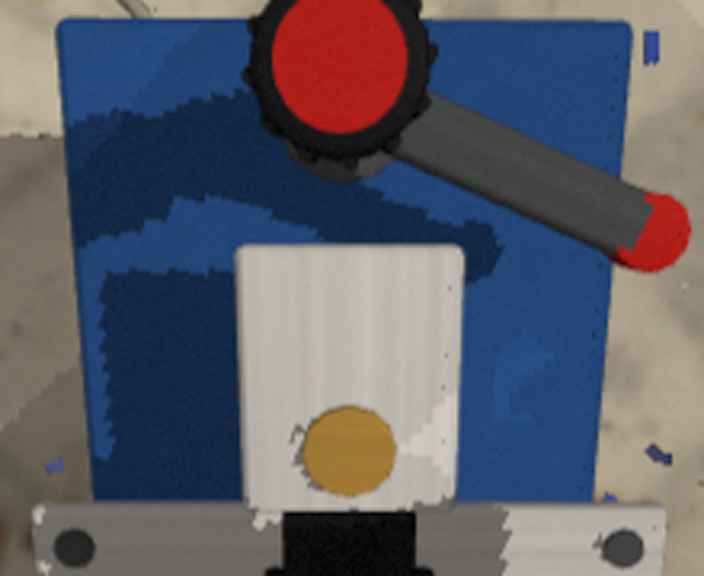

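View pics/i1_s.png

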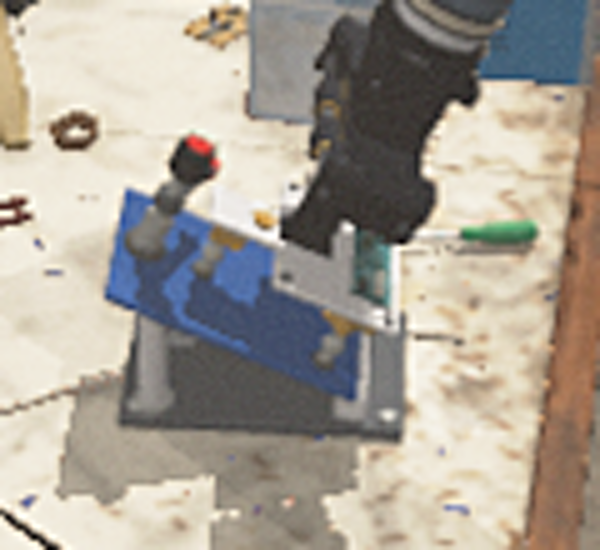

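```bash
cat > n.py <<'E'
from h import *
import pickle
from scipy.optimize import least_squares
P,st=pickle.load(open("i1.pkl","rb"));w=P["wrist"]
B=np.array([[0,-1,0],[-1,0,0],[0,0,-1.]])
def camproj(X): # tool-frame point
    c=TCT[:3,:3]@X+TCT[:3,3];return np.array([w["fx"]*c[0]/c[2]+w["cx"],w["fy"]*c[1]/c[2]+w["cy"]])
def fit(M,O,rot,prior=None,sp=None):
    M=np.array(M)/1000
    def g(q,full=False):
        X=R.from_rotvec([0,0,q[3]*rot]).apply(M@B.T)+q[:3]
        r=np.array([camproj(x)-o for x,o in zip(X,O)]);return r if full else r.ravel()
    r=least_squares(g,[0,0,0,0],x_scale=[.01]*3+[.1]);print((r.x[:3]*1000).round(2),np.degrees(r.x[3]).round(2),g(r.x,True).round(1).tolist());return r.x
Mc=[[70,21,-22],[70,-21,-22],[32,0,-19],[20,63,-22],[20,-63,-22]]
Oc=np.array([[283.8,131.9],[355,131.6],[319,195.6],[220.3,213.4],[417.8,213.4]])
Mm=[[115,66,-62.4],[115,-66,-62.4],[95,0,32.2]]
Om=np.array([[228.1,61.3],[407.5,62.2],[316.25,74.7]])
a=fit(Mc,Oc,1);a0=fit(Mc,Oc,0);b=fit(Mm,Om,1);b0=fit(Mm,Om,0)
print("mount-carrier tool mm",((b-a)[:3]*1000).round(1),((b0-a0)[:3]*1000).round(1))
p0,R0=tool_at(w);D=deckR(7.3);sg=np.array([.4968,-.1853,.1184])
print("sg from m1 in tool",(R0.inv().apply(sg-p0)*1000).round(1), "rot diff deg",np.degrees((R0.inv()*tool(-D.apply([0,1,0]),-D.apply([0,0,1]))).as_rotvec()).round(2))
print(w["cx"],w["cy"])
E
python3 n.py
```

```text
[ 1.39  2.21 -9.21] 0.04 [[-0.4, 0.3], [0.1, 0.6], [0.2, 0.4], [-0.2, -0.7], [0.4, -0.6]]
[ 1.42  2.21 -9.21] 0.0 [[-0.5, 0.3], [0.1, 0.6], [0.2, 0.4], [-0.2, -0.7], [0.4, -0.7]]
[-0.31  0.22 10.97] 0.3 [[-0.2, -0.8], [-0.5, -0.7], [0.4, 0.9]]
[ 0.22  0.22 10.97] 0.0 [[-0.3, -0.3], [-0.5, -1.2], [0.5, 0.9]]
mount-carrier tool mm [-1.7 -2.  20.2] [-1.2 -2.  20.2]
sg from m1 in tool [0.5 1.5 8.1] rot diff deg [-0.05 -0.08 -0.  ]
318.6341050022163 200.0425817499469
```

Call:
apply_moves([
  {"x": -1.2, "y": -1.4, "z": 4, "ax": 0, "ay": 0, "az": 0.1},
  {"x": -1.2, "y": -1.4, "z": 8, "ax": 0, "ay": 0, "az": 0.1},
  {"x": -1.2, "y": -1.4, "z": 11, "ax": 0, "ay": 0, "az": 0.1},
  {"x": -1.2, "y": -1.4, "z": 13, "ax": 0, "ay": 0, "az": 0.1},
  {"x": -1.2, "y": -1.4, "z": 14, "ax": 0, "ay": 0, "az": 0.1},
  {"x": -1.2, "y": -1.4, "z": 14, "ax": 0, "ay": 0, "az": 0.1},
])

```text
time_s: 11.0
position: [0.5018, -0.1826, 0.1136]
ee_rot: [0.732, -0.646, 0.143, -0.163]
force: [0.3, 0.1, -4.1]
opening: 0.158
```

```bash
python3 d.py i2 wrist,side; python3 - <<'E'
from h import *
import pickle
P,st=pickle.load(open("i2.pkl","rb"));w=P["wrist"];print(st["force"],tool_at(w)[0])
cv2.imwrite("pics/i2_z.png",cv2.resize(np.asarray(w["pixels"])[55:235,210:430],None,fx=3.2,fy=3.2,interpolation=cv2.INTER_CUBIC))
cv2.imwrite("pics/i2_s.png",cv2.resize(np.asarray(P["side"]["pixels"])[120:230,280:400],None,fx=5,fy=5,interpolation=cv2.INTER_CUBIC))
E
```

```text
11.1 [ 0.50184556 -0.1826301   0.1137469 ] [-0.754  0.527  2.051  0.905  0.427 -0.119]
[-0.41659999  0.11712768 -4.64078715] [ 0.50158883 -0.18283069  0.11401561]
```

View pics/i2_z.png

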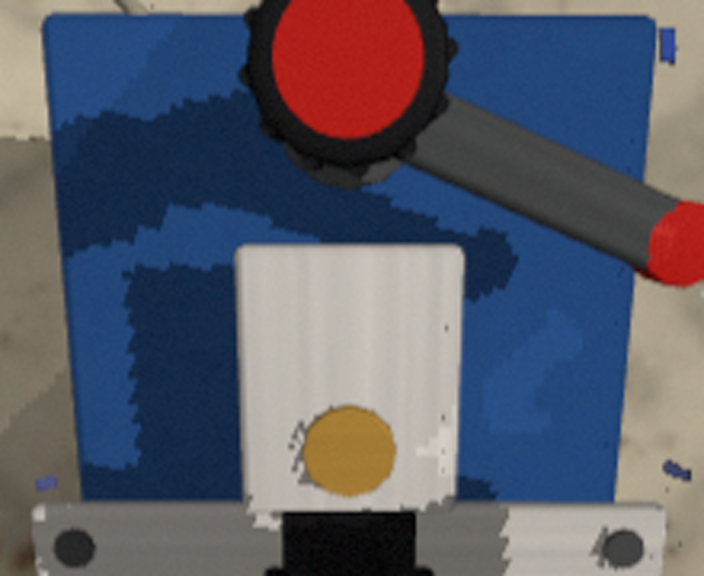

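View pics/i2_s.png

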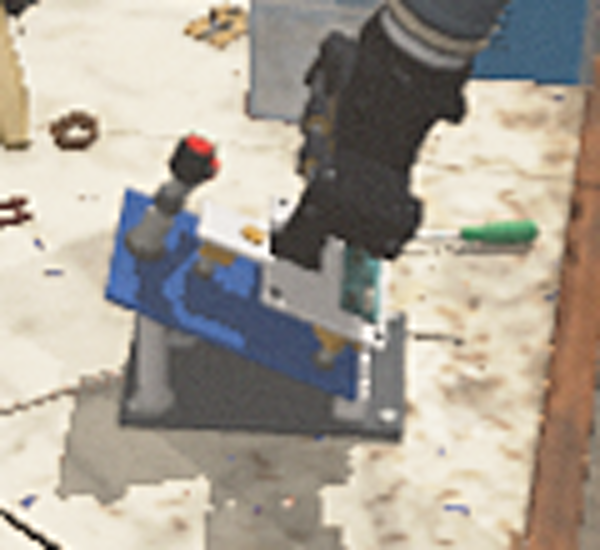

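```bash
sed -e 's/i1.pkl/i2.pkl/' -e 's/\[\[228.1,61.3\],\[407.5,62.2\],\[316.25,74.7\]\]/[[223.4,60.6],[415,60.6],[318.4,74.4]]/' n.py > n2.py; python3 n2.py
```

```text
[ 1.39  2.21 -9.21] 0.04 [[-0.4, 0.3], [0.1, 0.6], [0.2, 0.4], [-0.2, -0.7], [0.4, -0.6]]
[ 1.42  2.21 -9.21] 0.0 [[-0.5, 0.3], [0.1, 0.6], [0.2, 0.4], [-0.2, -0.7], [0.4, -0.7]]
[ 1.11  1.66 -3.74] 0.04 [[-0.3, -0.9], [-0.6, -0.7], [0.5, 0.9]]
[ 1.18  1.66 -3.74] 0.0 [[-0.3, -0.8], [-0.6, -0.8], [0.5, 0.9]]
mount-carrier tool mm [-0.3 -0.6  5.5] [-0.2 -0.6  5.5]
sg from m1 in tool [ 1.9  2.7 -6.1] rot diff deg [-0.03 -0.05 -0.11]
318.6341050022163 200.0425817499469
```

Call:
apply_moves([
  {"x": -0.2, "y": -0.3, "z": 1, "ax": 0, "ay": 0, "az": 0},
  {"x": -0.2, "y": -0.3, "z": 2, "ax": 0, "ay": 0, "az": 0},
  {"x": -0.2, "y": -0.3, "z": 3, "ax": 0, "ay": 0, "az": 0},
  {"x": -0.2, "y": -0.3, "z": 3, "ax": 0, "ay": 0, "az": 0},
])

```text
time_s: 11.6
position: [0.5034, -0.1822, 0.1111]
ee_rot: [0.732, -0.646, 0.143, -0.163]
force: [0.1, -0.5, -4.4]
opening: 0.157
```

Call:
apply_moves([
  {"x": 0, "y": 0, "z": 1, "ax": 0, "ay": 0, "az": 0},
  {"x": 0, "y": 0, "z": 2, "ax": 0, "ay": 0, "az": 0},
  {"x": 0, "y": 0, "z": 2, "ax": 0, "ay": 0, "az": 0},
])

```text
time_s: 11.98
position: [0.5037, -0.1821, 0.11]
ee_rot: [0.732, -0.646, 0.144, -0.163]
force: [-7.2, -0.4, 6.5]
opening: 0.16
```

```bash
python3 d.py i3 wrist,side; python3 - <<'E'
from h import *
import pickle
P,st=pickle.load(open("i3.pkl","rb"));w=P["wrist"];print(st["force"],st["ft_torque"],tool_at(w)[0])
cv2.imwrite("pics/i3_z.png",cv2.resize(np.asarray(w["pixels"])[55:235,210:430],None,fx=3.2,fy=3.2,interpolation=cv2.INTER_CUBIC))
cv2.imwrite("pics/i3_s.png",cv2.resize(np.asarray(P["side"]["pixels"])[120:230,280:400],None,fx=5,fy=5,interpolation=cv2.INTER_CUBIC))
E
```

```text
12.075 [ 0.50372557 -0.18206682  0.11004724] [-0.75   0.536  2.051  0.923  0.42  -0.134]
[-5.71305489 -0.2268328   7.7873909 ] [ 0.05318297  0.64319865 -0.0136294 ] [ 0.50346939 -0.18229435  0.11046585]
```

View pics/i3_z.png

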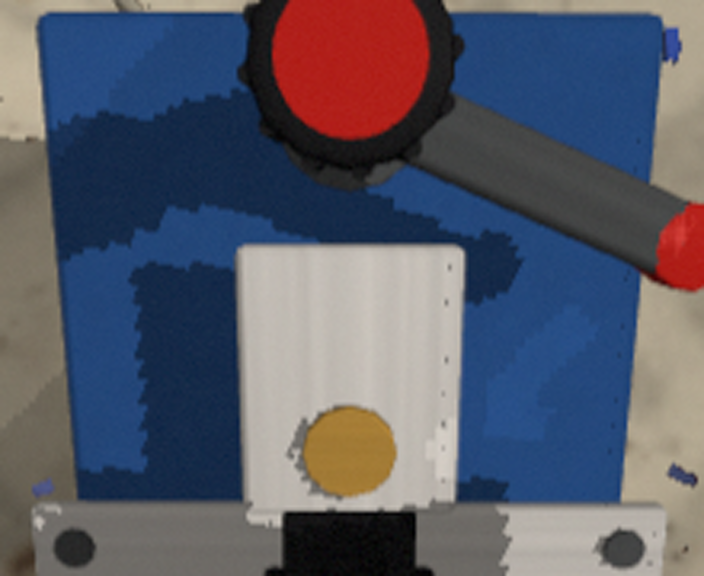

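View pics/i3_s.png

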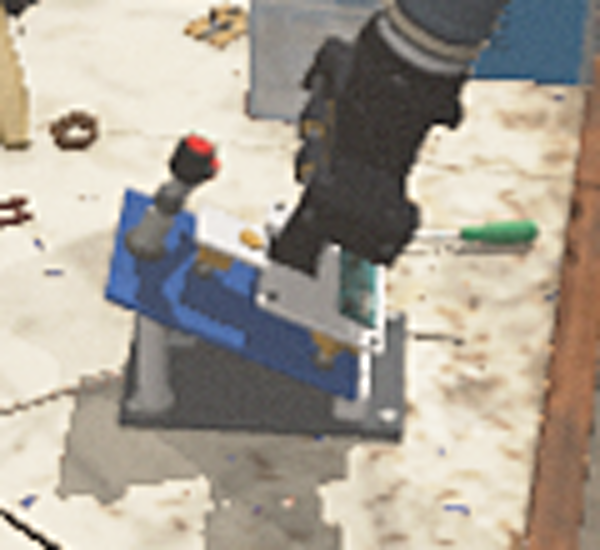

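Call:
apply_moves([
  {"x": 0, "y": 0, "z": 0.3, "ax": 0, "ay": 0, "az": 0},
  {"x": 0, "y": 0, "z": 0.3, "ax": 0, "ay": 0, "az": 0},
  {"x": 0, "y": 0, "z": 0.3, "ax": 0, "ay": 0, "az": 0},
], squeeze=4, claw=5)

```text
time_s: 12.45
position: [0.5038, -0.1821, 0.11]
ee_rot: [0.732, -0.646, 0.144, -0.163]
force: [-4.9, -0.6, 3.9]
opening: 0.16
```

Now open.

Call:
apply_moves([
  {"x": 0, "y": 0, "z": 0, "ax": 0, "ay": 0, "az": 0},
  {"x": 0, "y": 0, "z": 0, "ax": 0, "ay": 0, "az": 0},
  {"x": 0, "y": 0, "z": 0, "ax": 0, "ay": 0, "az": 0},
  {"x": 0, "y": 0, "z": 0, "ax": 0, "ay": 0, "az": 0},
], claw=40)

```text
time_s: 12.95
position: [0.504, -0.1821, 0.11]
ee_rot: [0.732, -0.646, 0.144, -0.163]
force: [0.3, 0.1, -0.2]
opening: 0.445
```

```bash
python3 d.py i4 wrist,side; python3 - <<'E'
from h import *
import pickle
P,st=pickle.load(open("i4.pkl","rb"));w=P["wrist"];print(st["force"],st["ft_torque"],tool_at(w)[0])
cv2.imwrite("pics/i4_z.png",cv2.resize(np.asarray(w["pixels"])[55:235,210:430],None,fx=3.2,fy=3.2,interpolation=cv2.INTER_CUBIC))
cv2.imwrite("pics/i4_s.png",cv2.resize(np.asarray(P["side"]["pixels"])[120:230,280:400],None,fx=5,fy=5,interpolation=cv2.INTER_CUBIC))
E
```

```text
13.05 [ 0.50387079 -0.18205365  0.10998408] [-0.75   0.536  2.051  0.924  0.419 -0.135]
[ 0.29510962 -0.82373767 -0.40074325] [-0.00815524  0.24824015 -0.06201032] [ 0.50371866 -0.18231981  0.11038719]
```

View pics/i4_z.png

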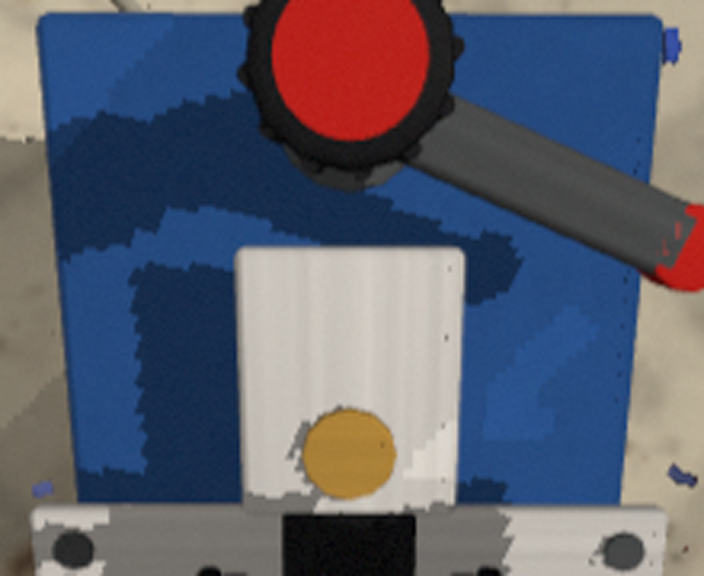

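View pics/i4_s.png

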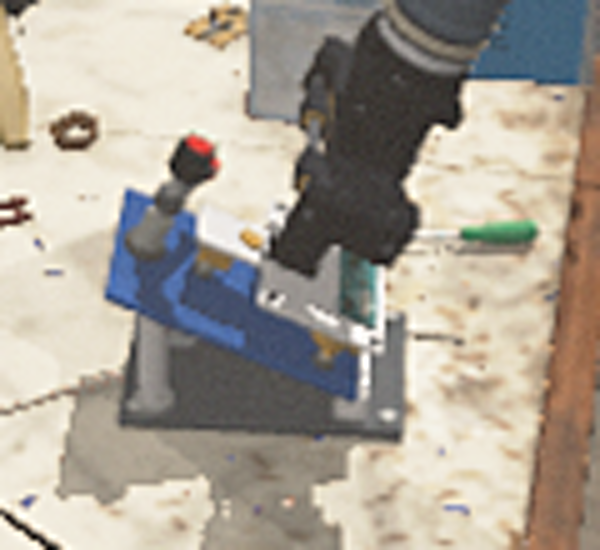

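Call:
apply_moves([
  {"x": 0, "y": 0, "z": -20, "ax": 0, "ay": 0, "az": 0},
  {"x": 0, "y": 0, "z": -45, "ax": 0, "ay": 0, "az": 0},
  {"x": 0, "y": -10, "z": -70, "ax": 0, "ay": 0, "az": 0},
  {"x": 0, "y": -50, "z": -70, "ax": 0, "ay": 0, "az": 0},
  {"x": 0, "y": -94, "z": -70, "ax": 0, "ay": 0, "az": 0},
  {"x": 0, "y": -94, "z": -65, "ax": 0, "ay": 0, "az": 0},
  {"x": 0, "y": -94, "z": -65, "ax": 0, "ay": 0, "az": 0},
  {"x": 0, "y": -94, "z": -65, "ax": 0, "ay": 0, "az": 0},
], claw=60)

```text
time_s: 14.05
position: [0.5593, -0.1742, 0.2074]
ee_rot: [0.732, -0.646, 0.142, -0.162]
force: [0.8, 0.2, -0.9]
opening: 0.691
```

```bash
python3 d.py j1 wrist,side,scene carrier_grip clamp_knob carrier_tongue clamp_pad; python3 - <<'E'
from h import *
import pickle
P,st=pickle.load(open("j1.pkl","rb"));w=P["wrist"];print(st["force"],tool_at(w)[0])
cv2.imwrite("pics/j1_s.png",cv2.resize(np.asarray(P["side"]["pixels"])[120:230,280:400],None,fx=5,fy=5,interpolation=cv2.INTER_CUBIC))
cv2.imwrite("pics/j1_c.png",cv2.resize(np.asarray(P["scene"]["pixels"])[110:235,290:430],None,fx=4.5,fy=4.5,interpolation=cv2.INTER_CUBIC))
E
```

```text
wrist carrier_grip [([320.0, 318.1], 0.61)]
wrist clamp_knob [([316.9, 224.3], 0.86)]
wrist carrier_tongue [([319.7, 235.5], 0.76), ([318.9, 224.0], 0.2)]
wrist clamp_pad [([381.6, 232.2], 0.73)]
side carrier_grip [([339.5, 165.6], 0.76)]
side clamp_knob [([319.6, 149.7], 0.41)]
side carrier_tongue [([317.0, 162.1], 0.8)]
side clamp_pad [([319.7, 158.7], 0.51)]
scene carrier_grip []
scene clamp_knob [([353.6, 142.1], 0.52)]
scene carrier_tongue [([354.1, 154.3], 0.58), ([365.4, 180.7], 0.58)]
scene clamp_pad []
14.8 [ 0.56102442 -0.17480003  0.20870789] [-0.652  0.39   1.851  0.517  0.644  0.416]
[-0.31057881  0.71894353  0.8543716 ] [ 0.55908084 -0.17444258  0.20783165]
```

View pics/j1_wrist.png

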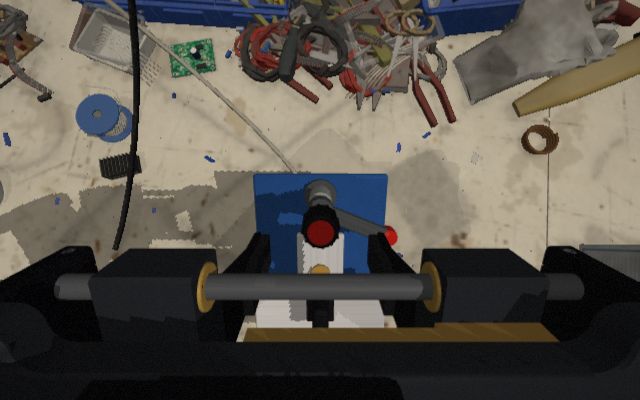

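View pics/j1_s.png

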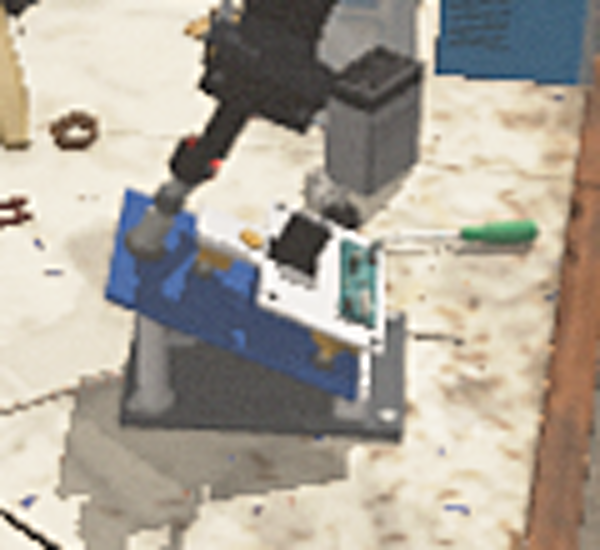

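View pics/j1_c.png

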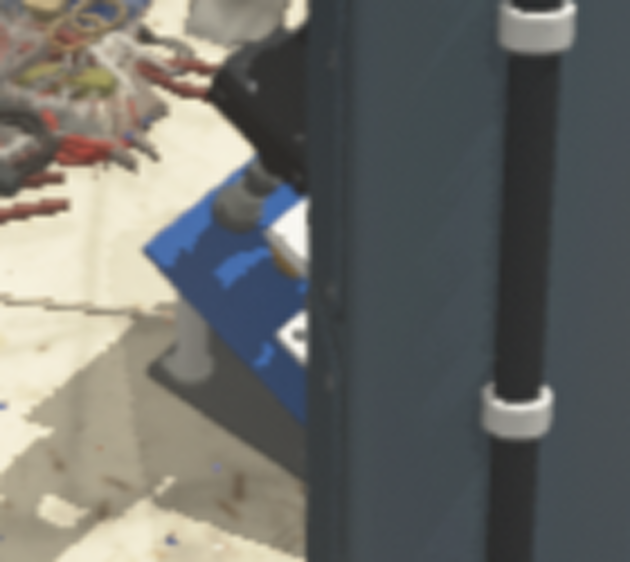

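```bash
python3 - <<'E'
from h import *
import pickle
a=pickle.load(open("i4.pkl","rb"))[0]["wrist"];b=pickle.load(open("j1.pkl","rb"))[0]["wrist"]
pa,Ra=tool_at(a);pb,Rb=tool_at(b)
d=Ra.inv().apply(pb-pa)*1000;print("shift",d.round(1),np.degrees((Ra.inv()*Rb).as_rotvec()).round(2))
def cp(X):
    c=TCT[:3,:3]@X+TCT[:3,3];return np.array([b["fx"]*c[0]/c[2]+b["cx"],b["fy"]*c[1]/c[2]+b["cy"]])
# camera-biased mount position in tool at i4: from fit carrier (1.4,2.2,-9.2)+slide .7
for g in ([1.4,2.9,-9.2],[1.2,2.9,-8]):
    disc_a=np.array(g)+[0,-95,-32.2]
    disc_b=Rb.inv().apply(Ra.apply(disc_a/1000)+pa-pb);print(cp(disc_b).round(1), cp(np.array([1.4,0.8,disc_b[2]*1000])/1000).round(1))
im=np.asarray(b["pixels"])
cv2.imwrite("pics/j1_k.png",cv2.resize(im[160:280,240:400],None,fx=4.5,fy=4.5,interpolation=cv2.INTER_CUBIC))
P0,R0,s=cur();print("now rel i4",(Ra.inv().apply(P0-pa)*1000).round(1))
E
```

```text
shift [ -0.8 -92.  -64.5] [-0.15 -0.11  0.09]
[320.4 231.8] [319.1 233.1]
[320.1 231.1] [319.1 232.4]
now rel i4 [ -0.2 -94.  -64.5]
```

View pics/j1_k.png

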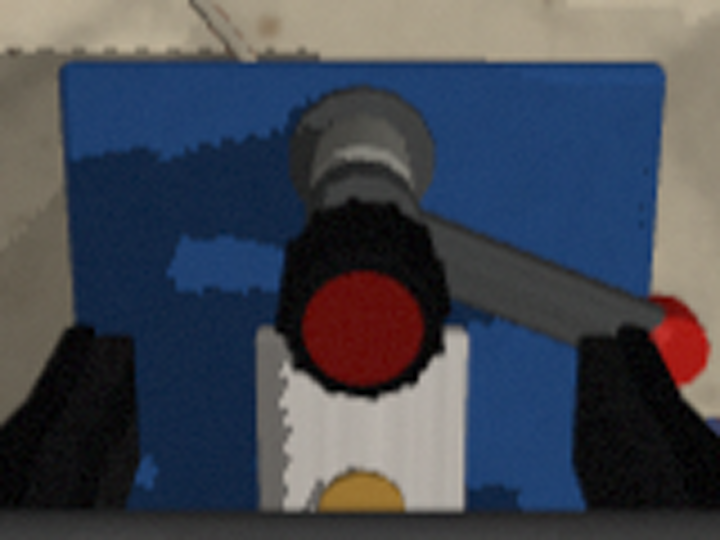

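Call:
apply_moves([
  {"x": 0, "y": 0, "z": 20, "ax": 0, "ay": 0, "az": 0},
  {"x": 0, "y": 0, "z": 38, "ax": 0, "ay": 0, "az": 0},
  {"x": 0, "y": 0, "z": 49, "ax": 0, "ay": 0, "az": 0},
  {"x": 0, "y": 0, "z": 49, "ax": 0, "ay": 0, "az": 0},
  {"x": 0, "y": 0, "z": 49, "ax": 0, "ay": 0, "az": 0},
])

```text
time_s: 15.42
position: [0.5817, -0.1723, 0.1645]
ee_rot: [0.732, -0.646, 0.144, -0.163]
force: [0.5, 0.4, 0.1]
opening: 0.689
```

```bash
python3 d.py j2 wrist,side; python3 - <<'E'
from h import *
import pickle
P,st=pickle.load(open("j2.pkl","rb"));w=P["wrist"];print(st["force"])
cv2.imwrite("pics/j2_s.png",cv2.resize(np.asarray(P["side"]["pixels"])[120:230,280:400],None,fx=5,fy=5,interpolation=cv2.INTER_CUBIC))
E
```

```text
15.525 [ 0.58174824 -0.17241799  0.1648572 ] [-0.622  0.484  1.85   0.58   0.552  0.364]
[ 1.05110034  0.46763897 -0.17925403]
```

View pics/j2_wrist.png

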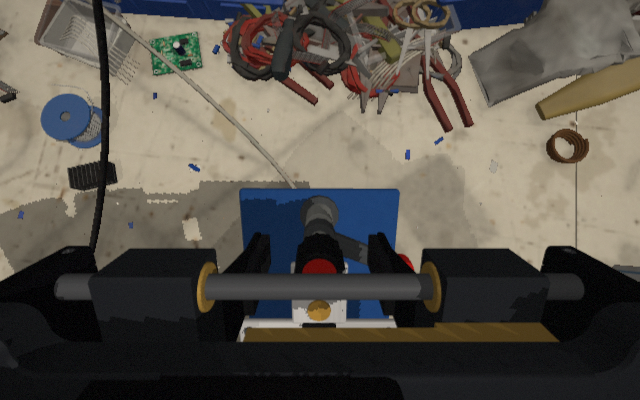

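View pics/j2_s.png

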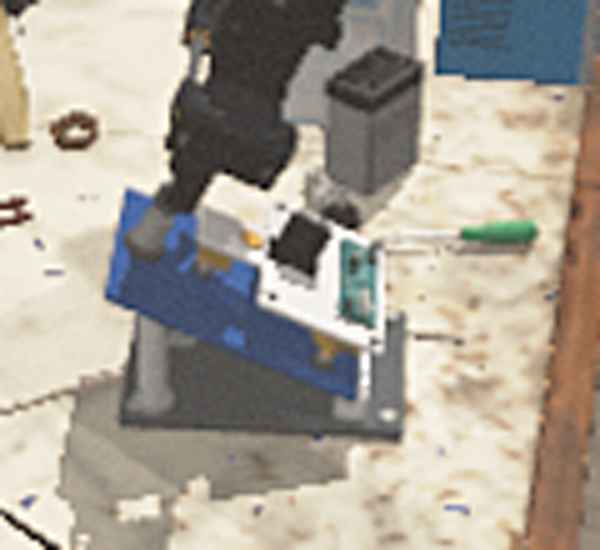

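Call:
apply_moves([
  {"x": 0, "y": 0, "z": 0, "ax": 0, "ay": 0, "az": 0},
  {"x": 0, "y": 0, "z": 0, "ax": 0, "ay": 0, "az": 0},
  {"x": 0, "y": 0, "z": 0, "ax": 0, "ay": 0, "az": 0},
  {"x": 0, "y": 0, "z": 0, "ax": 0, "ay": 0, "az": 0},
  {"x": 0, "y": 0, "z": 0, "ax": 0, "ay": 0, "az": 0},
  {"x": 0, "y": 0, "z": 0, "ax": 0, "ay": 0, "az": 0},
], claw=15, squeeze=40)

```text
time_s: 16.27
position: [0.5818, -0.1725, 0.1649]
ee_rot: [0.732, -0.646, 0.144, -0.163]
force: [0.1, -0.2, 0.2]
opening: 0.275
```

Call:
apply_moves([
  {"x": 0, "y": 0, "z": -4, "ax": 0, "ay": 0, "az": 0},
  {"x": 0, "y": 0, "z": -8, "ax": 0, "ay": 0, "az": 0},
  {"x": 0, "y": 0, "z": -12, "ax": 0, "ay": 0, "az": 0},
  {"x": 0, "y": 0, "z": -15, "ax": 0, "ay": 0, "az": 0},
  {"x": 0, "y": 0, "z": -15, "ax": 0, "ay": 0, "az": 0},
  {"x": 0, "y": 0, "z": -15, "ax": 0, "ay": 0, "az": 0},
])

```text
time_s: 17.02
position: [0.5757, -0.1732, 0.1775]
ee_rot: [0.732, -0.646, 0.144, -0.163]
force: [7.1, -1.0, -10.7]
opening: 0.278
```

```bash
python3 d.py j3 wrist,side; python3 - <<'E'
from h import *
import pickle
P,st=pickle.load(open("j3.pkl","rb"));w=P["wrist"];print(st["force"],st["ft_torque"], R.from_quat(st["ee_rot"]).inv().apply(st["force"]))
a=pickle.load(open("j2.pkl","rb"))[1]
print("pull mm",(R.from_quat(a["ee_rot"]).inv().apply(st["position"]-a["position"])*1000).round(1))
cv2.imwrite("pics/j3_s.png",cv2.resize(np.asarray(P["side"]["pixels"])[120:230,280:400],None,fx=5,fy=5,interpolation=cv2.INTER_CUBIC))
E
```

```text
17.125 [ 0.57575436 -0.17318898  0.17745056] [-0.631  0.457  1.851  0.56   0.578  0.381]
[  7.06092432   0.1209048  -10.08827564] [-0.18679404 -0.09448567 -0.02743199] [ 0.74748605 -2.08206455 12.11407641]
pull mm [  0.    0.1 -14. ]
```

View pics/j3_wrist.png

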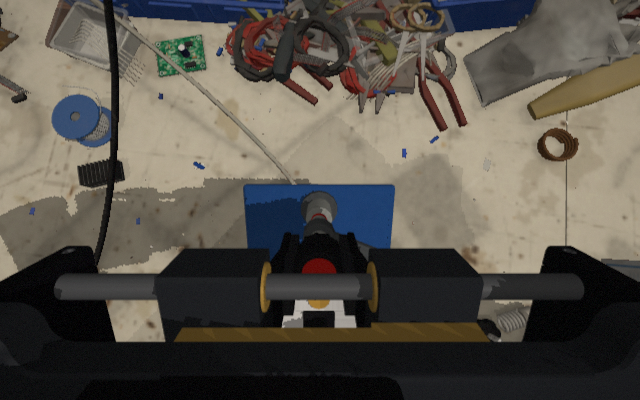

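View pics/j3_s.png

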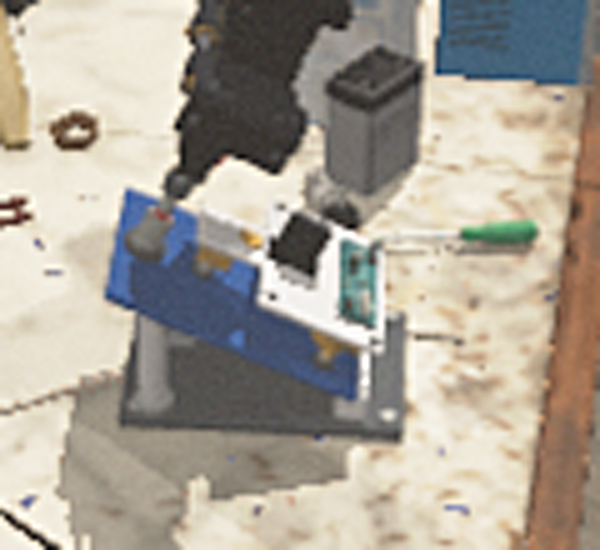

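```bash
python3 - <<'E'
from h import *
import pickle
sg=np.array([.4968,-.1853,.1184]);D=deckR(7.3)
for f,uv in (("h1",(383.1,113.4)),("m1",(372,20)),("i1",(210+655/3.2,55+233/3.2))):
    w=pickle.load(open(f+".pkl","rb"))[0]["wrist"]
    for dz in (-36,-41):
        best=min((np.linalg.norm(proj(w,sg+D.apply([.095-.063*np.cos(s),-.063*np.sin(s),(19+dz)/1000]))-uv),s) for s in np.linspace(.9,1.5,121))
        print(f,dz,np.round(best,2))
E
```

```text
h1 -36 [1.42 1.19]
h1 -41 [2.43 1.2 ]
m1 -36 [1.68 1.18]
m1 -41 [2.79 1.18]
i1 -36 [3.32 1.2 ]
i1 -41 [5.67 1.2 ]
```

Call:
apply_moves([
  {"x": 0, "y": 0, "z": -1, "ax": 0, "ay": 0, "az": 8},
  {"x": 0, "y": 0, "z": -1, "ax": 0, "ay": 0, "az": 17},
  {"x": 0, "y": 0, "z": -1, "ax": 0, "ay": 0, "az": 26},
  {"x": 0, "y": 0, "z": -1, "ax": 0, "ay": 0, "az": 35},
  {"x": 0, "y": 0, "z": -1, "ax": 0, "ay": 0, "az": 44},
  {"x": 0, "y": 0, "z": -1, "ax": 0, "ay": 0, "az": 53},
  {"x": 0, "y": 0, "z": -1, "ax": 0, "ay": 0, "az": 60},
  {"x": 0, "y": 0, "z": -1, "ax": 0, "ay": 0, "az": 60},
])

```text
time_s: 18.12
position: [0.5758, -0.1729, 0.1775]
ee_rot: [-0.31, 0.926, -0.043, 0.213]
force: [8.3, 0.6, -10.5]
opening: 0.273
```

```bash
python3 d.py j4 side,wrist; python3 - <<'E'
from h import *
import pickle
P,st=pickle.load(open("j4.pkl","rb"));R1=R.from_quat(st["ee_rot"]);print(R1.inv().apply(st["force"]),R1.inv().apply(st["ft_torque"]))
a=pickle.load(open("j3.pkl","rb"))[1];Ra=R.from_quat(a["ee_rot"])
print("shift mm",(Ra.inv().apply(st["position"]-a["position"])*1000).round(1),np.degrees((Ra.inv()*R1).as_rotvec()).round(2))
cv2.imwrite("pics/j4_s.png",cv2.resize(np.asarray(P["side"]["pixels"])[120:230,280:400],None,fx=5,fy=5,interpolation=cv2.INTER_CUBIC))
E
```

```text
18.225 [ 0.57581725 -0.172946    0.17747489] [-0.63   0.457  1.851  0.56   0.579  1.43 ]
[-2.30316427 -1.99228114 12.59941489] [ 0.06137242 -0.30954398  0.08459193]
shift mm [-0.2 -0.1  0. ] [-4.000e-02 -4.000e-02  6.006e+01]
```

View pics/j4_s.png

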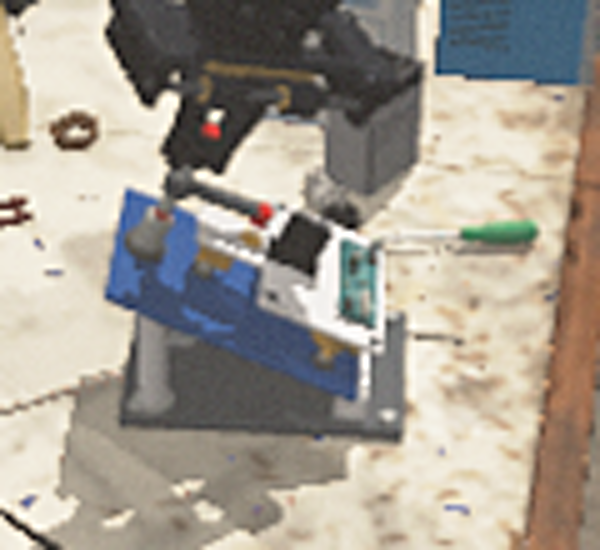

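View pics/j4_wrist.png

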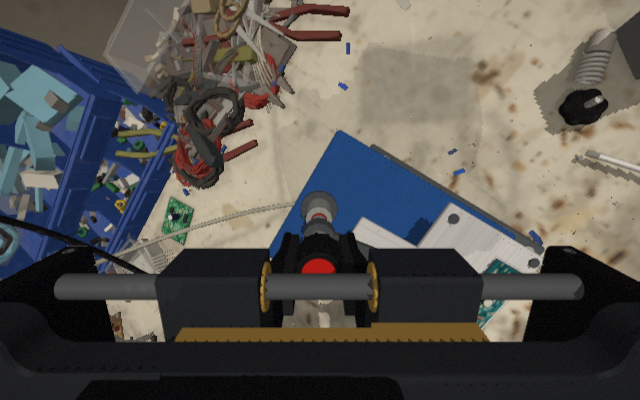

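Call:
apply_moves([
  {"x": 0, "y": 0, "z": -1, "ax": 0, "ay": 0, "az": 4},
  {"x": 0, "y": 0, "z": -1, "ax": 0, "ay": 0, "az": 7},
  {"x": 0, "y": 0, "z": -1, "ax": 0, "ay": 0, "az": 9},
  {"x": 0, "y": 0, "z": -1, "ax": 0, "ay": 0, "az": 9},
  {"x": 0, "y": 0, "z": -1, "ax": 0, "ay": 0, "az": 9},
])

```text
time_s: 18.85
position: [0.5759, -0.1729, 0.1775]
ee_rot: [-0.238, 0.947, -0.026, 0.215]
force: [7.3, 0.6, -9.4]
opening: 0.28
```

```bash
python3 d.py j5 side; python3 - <<'E'
from h import *
import pickle
P,st=pickle.load(open("j5.pkl","rb"));R1=R.from_quat(st["ee_rot"]);print(R1.inv().apply(st["force"]),R1.inv().apply(st["ft_torque"]))
a=pickle.load(open("j3.pkl","rb"))[1];Ra=R.from_quat(a["ee_rot"])
print("shift mm",(Ra.inv().apply(st["position"]-a["position"])*1000).round(1),np.degrees((Ra.inv()*R1).as_rotvec()).round(2))
cv2.imwrite("pics/j5_s.png",cv2.resize(np.asarray(P["side"]["pixels"])[120:230,280:400],None,fx=5,fy=5,interpolation=cv2.INTER_CUBIC))
E
```

```text
18.9 [ 0.57584453 -0.17284691  0.17744806] [-0.63   0.457  1.85   0.558  0.58   1.587]
[-2.19289576 -1.56435252 12.76262448] [ 0.07271426 -0.23461128 -0.34014567]
shift mm [-0.3 -0.1  0.1] [-1.000e-01 -4.000e-02  6.899e+01]
```

View pics/j5_s.png

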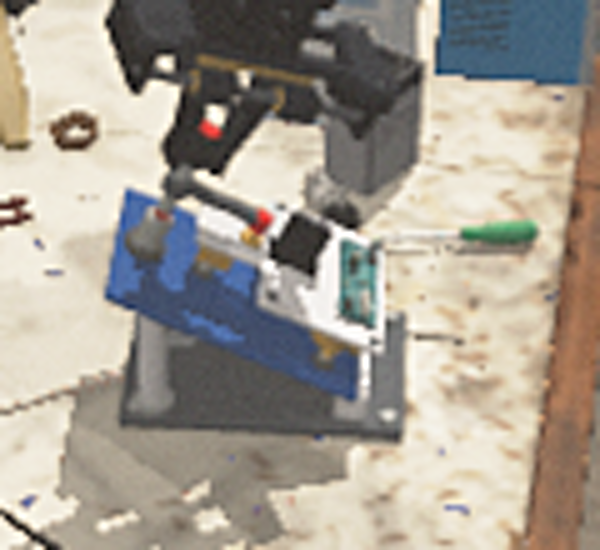

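Call:
apply_moves([
  {"x": 0, "y": 0, "z": 1, "ax": 0, "ay": 0, "az": 0},
  {"x": 0, "y": 0, "z": 3, "ax": 0, "ay": 0, "az": 0},
  {"x": 0, "y": 0, "z": 5, "ax": 0, "ay": 0, "az": 0},
  {"x": 0, "y": 0, "z": 6.5, "ax": 0, "ay": 0, "az": 0},
  {"x": 0, "y": 0, "z": 7, "ax": 0, "ay": 0, "az": 0},
  {"x": 0, "y": 0, "z": 7, "ax": 0, "ay": 0, "az": 0},
])

```text
time_s: 19.65
position: [0.5792, -0.1725, 0.1705]
ee_rot: [-0.238, 0.947, -0.026, 0.215]
force: [6.2, 0.5, -8.1]
opening: 0.278
```

```bash
cat > q.py <<'E'
import sys;from h import *
import pickle
t=sys.argv[1]
P,st=pickle.load(open(t+".pkl","rb"));R1=R.from_quat(st["ee_rot"]);print(R1.inv().apply(st["force"]),R1.inv().apply(st["ft_torque"]))
a=pickle.load(open("j2.pkl","rb"))[1];Ra=R.from_quat(a["ee_rot"])
print("shift from rest mm",(Ra.inv().apply(st["position"]-a["position"])*1000).round(1),np.degrees((Ra.inv()*R1).as_rotvec()).round(2))
cv2.imwrite(f"pics/{t}_s.png",cv2.resize(np.asarray(P["side"]["pixels"])[120:230,280:400],None,fx=5,fy=5,interpolation=cv2.INTER_CUBIC))
E
python3 d.py j6 side; python3 q.py j6
```

```text
19.7 [ 0.57913851 -0.17248928  0.17048505] [-0.625  0.472  1.849  0.568  0.566  1.578]
[-1.42830319 -1.1541766   9.09199092] [ 0.05642444 -0.08083699 -0.32249693]
shift from rest mm [-0.2 -0.  -6.2] [-1.700e-01 -2.000e-02  6.893e+01]
```

View pics/j6_s.png

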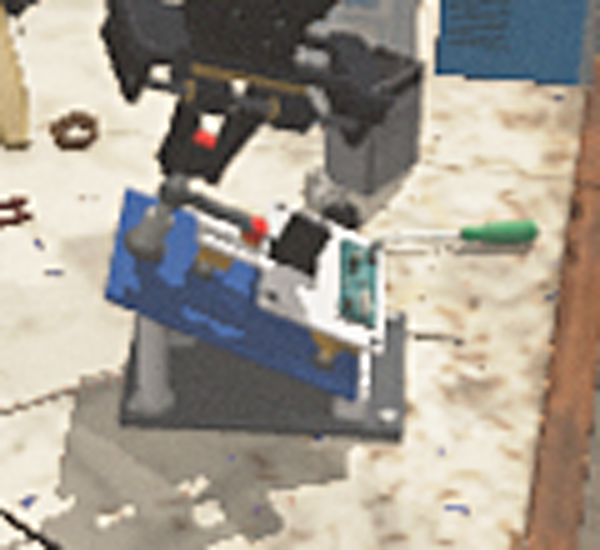

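Call:
apply_moves([
  {"x": 0, "y": 0, "z": 0.8, "ax": 0, "ay": 0, "az": 0},
  {"x": 0, "y": 0, "z": 1.3, "ax": 0, "ay": 0, "az": 0},
  {"x": 0, "y": 0, "z": 1.3, "ax": 0, "ay": 0, "az": 0},
])

```text
time_s: 20.08
position: [0.5799, -0.1725, 0.1697]
ee_rot: [-0.239, 0.947, -0.026, 0.215]
force: [3.8, 0.9, -1.2]
opening: 0.272
```

Call:
apply_moves([
  {"x": 0, "y": 0, "z": 0.3, "ax": 0, "ay": 0, "az": -0.3},
  {"x": 0, "y": 0, "z": 0.3, "ax": 0, "ay": 0, "az": -0.3},
  {"x": 0, "y": 0, "z": 0.3, "ax": 0, "ay": 0, "az": -0.3},
  {"x": 0, "y": 0, "z": 0.3, "ax": 0, "ay": 0, "az": -0.3},
  {"x": 0, "y": 0, "z": 0.3, "ax": 0, "ay": 0, "az": -0.3},
  {"x": 0, "y": 0, "z": 0.3, "ax": 0, "ay": 0, "az": -0.3},
], claw=60)

```text
time_s: 20.82
position: [0.58, -0.1725, 0.1694]
ee_rot: [-0.241, 0.946, -0.027, 0.215]
force: [-0.3, -0.2, -0.3]
opening: 0.685
```

```bash
python3 d.py j7 side; python3 q.py j7
```

```text
20.875 [ 0.5800421  -0.17249594  0.16940471] [-0.624  0.475  1.848  0.57   0.564  1.571]
[-0.82377133 -0.27914554 -0.99576461] [-0.15202096  0.14816574  0.06595632]
shift from rest mm [-0.1 -0.4 -4.8] [-1.200e-01 -1.000e-02  6.858e+01]
```

View pics/j7_s.png

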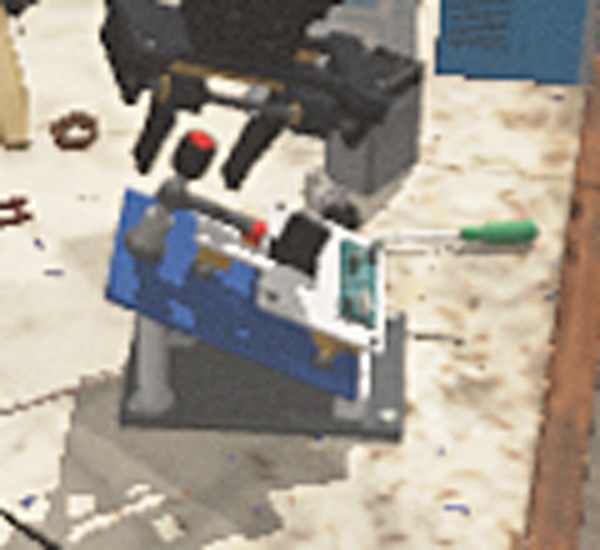

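Released; retreating straight back along the tool axis, then looking from a distance.

Call:
apply_moves([
  {"x": 0, "y": 0, "z": -20, "ax": 0, "ay": 0, "az": 0},
  {"x": 0, "y": 0, "z": -50, "ax": 0, "ay": 0, "az": 0},
  {"x": 0, "y": 0, "z": -90, "ax": 0, "ay": 0, "az": -5},
  {"x": 0, "y": 0, "z": -130, "ax": 0, "ay": 0, "az": -15},
  {"x": 0, "y": 0, "z": -140, "ax": 0, "ay": 0, "az": -25},
  {"x": 0, "y": 0, "z": -140, "ax": 0, "ay": 0, "az": -35},
  {"x": 0, "y": 0, "z": -140, "ax": 0, "ay": 0, "az": -45},
  {"x": 0, "y": 0, "z": -140, "ax": 0, "ay": 0, "az": -55},
])

```text
time_s: 21.88
position: [0.5211, -0.1798, 0.2963]
ee_rot: [-0.653, 0.726, -0.124, 0.178]
force: [-0.4, -0.0, -0.0]
opening: 0.689
```

Call:
apply_moves([
  {"x": -10, "y": 50, "z": 0, "ax": 0, "ay": 0, "az": -10},
  {"x": -20, "y": 90, "z": 0, "ax": 0, "ay": 0, "az": -13},
  {"x": -20, "y": 90, "z": 0, "ax": 0, "ay": 0, "az": -13},
  {"x": -20, "y": 90, "z": 0, "ax": 0, "ay": 0, "az": -13},
])

```text
time_s: 22.38
position: [0.4424, -0.1505, 0.262]
ee_rot: [0.73, -0.648, 0.144, -0.163]
force: [0.6, -1.4, -0.1]
opening: 0.692
```

```bash
python3 d.py k1 wrist,side clamp_pad carrier_button carrier_tongue; python3 q.py k1
```

```text
wrist clamp_pad [([351.6, 166.5], 0.97)]
wrist carrier_button [([352.7, 167.0], 0.79), ([3.0, 228.6], 0.39)]
wrist carrier_tongue [([357.0, 133.5], 0.58)]
side clamp_pad [([332.1, 168.1], 0.65)]
side carrier_button [([329.5, 168.8], 0.6)]
side carrier_tongue [([319.2, 162.5], 0.58)]
22.775 [ 0.4418311  -0.14953681  0.26129341] [-0.804  0.139  2.043  0.517  0.755  0.301]
[-0.11060219  0.39612652  0.10079876] [-0.20591404 -0.04974634  0.00688924]
shift from rest mm [ -40.    82.2 -145.1] [-0.08 -0.07  0.24]
```

View pics/k1_wrist.png

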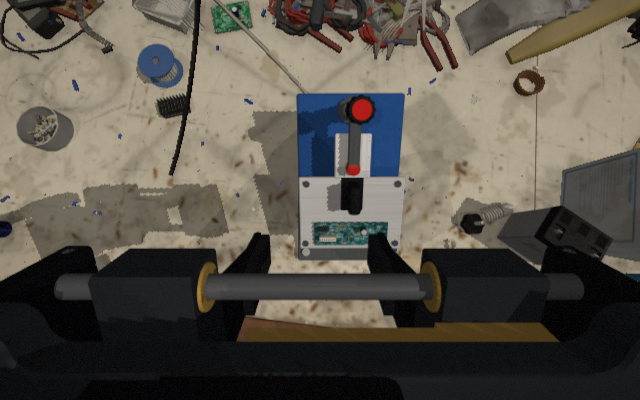

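View pics/k1_s.png

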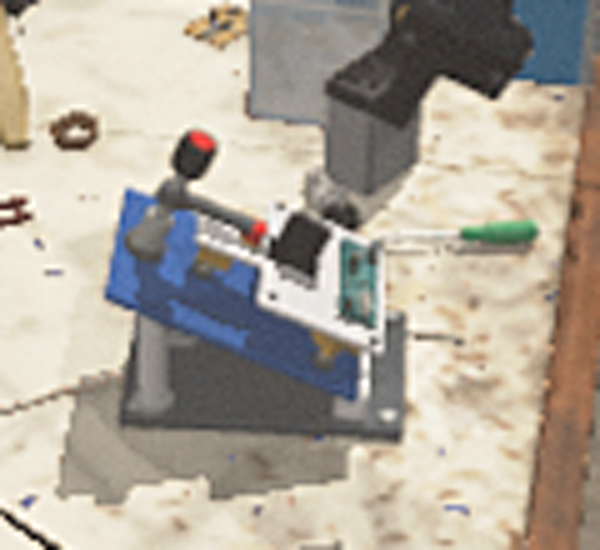

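```bash
python3 - <<'E'
from h import *
import pickle
w=pickle.load(open("k1.pkl","rb"))[0]["wrist"]
sg=np.array([.4968,-.1853,.1184]);D=deckR(7.3)
def pr(v):return proj(w,sg+D.apply(np.array(v)/1000)).round(1)
for n,v in (("disc6",[95,0,38.2]),("disc0",[95,0,32.2]),("padtop0rad",[32,0,-10]),("pad.12",[95-63*np.cos(.12),-63*np.sin(.12),-10]),("tl",[70,21,-22]),("tr",[70,-21,-22]),("rearL",[-72,63,-22]),("rearR",[-72,-63,-22]),("wl",[20,63,-22]),("wr",[20,-63,-22]),("deckL",[115,66,-62.4]),("deckR",[115,-66,-62.4])):print(n,pr(v))
cv2.imwrite("pics/k1_z.png",cv2.resize(np.asarray(w["pixels"])[80:265,270:430],None,fx=3.2,fy=3.2,interpolation=cv2.INTER_CUBIC))
E
```

```text
disc6 [362.  111.2]
disc0 [361.  111.2]
padtop0rad [353.6 169.6]
pad.12 [360.3 169.2]
tl [334.7 134.5]
tr [371.9 134.2]
rearL [300.6 248.9]
rearR [399.7 248.1]
wl [298.7 178.1]
wr [405.5 177.3]
deckL [296.2  94.4]
deckR [404.7  93.6]
```

View pics/k1_z.png

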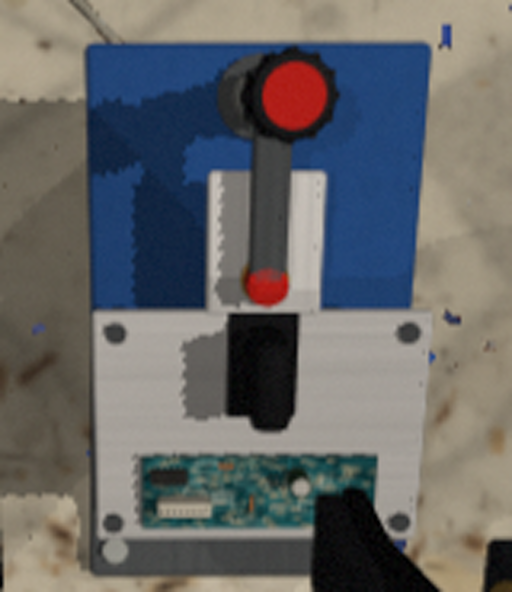

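```bash
python3 -c "
from h import *
s=cur()[2];print(s['time_s'],s['force'],abs(s['joint_vel']).max())
print(robot.finish_job())"
```

```text
22.775 [-0.32733374  0.07189836 -0.25882948] 0.005817914530565645
the job is handed in; nothing more can be done
None
```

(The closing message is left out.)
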